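# Get the shaft collar out from under the bars

## Robot

A 6-joint arm with a two-finger parallel gripper is mounted at the origin on the work surface. World frame = base frame: x ahead of the robot, y to its left, z up, the work surface at z = 0. Lengths are in mm, angles in rad, forces in N, time in s.
With the tool pointing down it reaches from about 350 to 1000 mm from the base axis. Payload 7.1 kg.
Tool frame: the origin (TCP) lies at the very end of the fingers, on their centre line; the grasp point (between the pads) lies 19 mm behind it; z points along the fingers, y is the direction in which the jaws open and shut (so a half turn about z gives the same grasp; the last joint's range is limited). The gripper opens to 85 mm and grips with 20 to 120 N. Pads are 22 mm wide; open, the fingers measure 114 mm over their backs; the gripper's body (76 mm by 85 mm) begins 54 mm behind the grasp point. The pads swing forward as they close: fully open they stand 13 mm farther back than shut.
Start: joints at [1.106, 0.423, 1.63, -0, 1.089, -0.019], TCP at [269.455, 563.914, 231.319] pointing down, gripper open.
Joint ranges: [-3, 3], [-0.9, 2.11], [0.09, 2.58], [-1.31, 4.45], [0.11, 2.69], [-2.54, 2.54]. Speed limits (rad/s): [2.39, 2.39, 3.01, 3.14, 3.14, 3.14].

## Interface

Orientations are given as [roll, pitch, yaw] about the fixed x, y, z axes, in that order (R = Rz(yaw) Ry(pitch) Rx(roll)).
In Python, from workcell import get_state, read_camera, calibration, job, recognise, masks_of gives the robot as it stands.
- The arm moves only by the tool apply_moves, never from a script. Its argument "rows" is one flat list of numbers, 7 for each row, row after row: the shift along the tool's x, y, z in cm, then the turn, a rotation vector about the tool's x, y, z in rad, then the opening, from -1 (shut) to 1 (fully open). A call has 1 to 5 rows; each row is the pose to reach, as a shift and turn from the pose measured when the call began, along the tool's axes at that moment; what a row does not reach only later rows make up. A row lasts 1/10 s, in which the tool goes at most 50 mm and 8.59 degrees, less where a joint would pass 70% of its speed; a pose out of reach is approached as far as the arm can. A call with a gripper value outside its range is refused whole. The fingers move at their own pace and stop on an object; the grip force is fixed at half the most. Time passes only in rows, so rows that repeat a pose let the fingers close. It gives the time, the measured TCP pose, the force and the opening at its end, in the units of the state.
- get_state(): the state, without advancing time (a new reading comes with each control period).
- read_camera(name): name is "scene" or "top"; returns the picture (480x640x3 uint8, blue, green, red); there is no depth.
- calibration(name): a dict with "fx", "fy", "cx", "cy" (pixels), "R" (3x3) and "t" (3): a world point X has camera coordinates R X + t. Camera axes: x right, y down, z forward; pixel columns grow to the right and rows downward; lengths in mm; the calibration is good to about 2 mm. A picture is of the moment at which its call begins. calibration takes no time and is no camera call.
- job.close_job(): hands the job in, once; it reports no verdict.
Trained networks look in the newest picture that a camera, given by its name, has taken for a name from the list of things; names that differ only in an ending like _2 or _b are one class to them, and where a whole thing is asked for, a point or a joint stands for the part that bears it (a point fixed in the world has none). Each returns a list of dicts, best first, with "p" (0 to 1); they miss things now and then, are a little off and sometimes report something else, mostly with a low value. They report only what shows in the picture. A call takes as long as a camera call. They do not tell look-alikes from the thing itself.
- recognise(camera, name): "point" ([x, y, z] in mm, in world coordinates, good to about 4 mm: the middle of the surface that is visible of it).
- masks_of(camera, name): "region" (480x640 bool, what is visible of it).
The state is a dict: "time_s": time; "joints": joint angles; "qd": joint speeds; "joint_torque": joint torques, N m; "eef_pos": TCP position; "orientation": TCP orientation; "wrist_force": force on the tool from outside, world axes, zero at the start; "moment": the same for the moment, N m; "width": finger opening in mm.
Only numpy, scipy, OpenCV 4.12 (cv2) and the standard library are available. Lean on these libraries where they do the work, as an engineer would, in place of code of your own. Each camera call takes 0.05 s, during which the arm holds its last target.

## Task

The steel collar has dropped into the job rack, under the three bars that wait there for grinding. Lay all three bars over onto the empty side rack, one to a slot, then lift the collar out and set it down flat over the post; once it is there, put each bar back on the job rack in the very slot and position it came from. Leave the tin, the hammer and the brush where they are.

Things in the scene. Friction and masses are not known exactly. Their poses are not given: they have to be found in the camera images.
- hex_bar_mid (a point): centre of the solid six-sided steel bar, 200 mm long, 24 mm across flats (24 mm high, 28 mm over its side corners), about 0.35 kg. It lies lengthwise (its own x) across the two rails of the job rack, underside 56 mm above the bench; its own z is up. It may be gripped across its width at mid-length, where there is free air under it
- square_tube_mid (a point): centre of the square steel tube, 200 mm long, 32 mm wide and 32 mm high, hollow, about 0.45 kg. It lies lengthwise (its own x) across the two rails of the job rack, underside 56 mm above the bench; its own z is up. It may be gripped across its width at mid-length, where there is free air under it
- flat_bar_mid (a point): centre of the flat steel bar, 200 mm long, 44 mm wide and 14 mm high with a dark hole near each end, about 0.4 kg. It lies lengthwise (its own x) across the two rails of the job rack, underside 56 mm above the bench; its own z is up. It may be gripped across its width at mid-length, where there is free air under it
- collar_mid (a point): centre (half-way up) of the steel shaft collar: a plain thick ring, 60 mm outside, 32 mm bore, 32 mm high, about 0.35 kg. It lies flat on the floor plate of the job rack, between the rails and below the bars (its top is 38 mm above the bench), and shows through a gap between two bars; its z is its axis, up. Bars away, grip its outside, closing along the rack's y
- job_rack: the loaded rack, fixed: 180 mm (its x) by 220 mm (its y), origin at the centre of its underside. 6 mm floor plate; two rails 12 mm thick along y, at x = -75 and 75 mm, tops 56 mm above the bench, with 8 mm teeth (8 mm wide) at y = -105, -35, 35, 105 mm: three slots at y = -70, 0, 70 mm. A bar lies along x over both rails. Holds the bars (any order) and the collar at the start
- side_rack: the empty rack of the same make, fixed: 180 mm (its x) by 220 mm (its y), origin at the centre of its underside. 6 mm floor plate; two rails 12 mm thick along y, at x = -75 and 75 mm, tops 56 mm above the bench, with 8 mm teeth (8 mm wide) at y = -105, -35, 35, 105 mm: three slots at y = -70, 0, 70 mm. A bar lies along x over both rails
- post: post fixed to the bench: a round dark foot 84 mm across and 8 mm high with an upright steel pin 14 mm across in its middle, the round top of the pin 65 mm above the bench. The origin is the centre of its underside, z up. The collar goes over the pin and rests on the foot
- tin_mid (a point): centre of a green tin, 60 mm across and 60 mm high, loose on the bench: leave alone
- hammer_grip (a point): handle of a hammer lying on the bench beyond the work: leave alone
- brush_grip (a point): handle of a brush lying on the bench on the robot's side of the work: leave alone
There are look-alikes about, which are no part of the job. Leave any black or pink look-alike of the part that bears square_tube_mid alone.

How it is judged:
By the outcome, as a careful person would: the job done as asked, in the order asked, and still so for the second after the job is handed in, with the robot touching nothing.
It also fails if it takes over 144 s, if anything falls off the work surface, if the arm or the gripper's body presses on something with over 40 N, if the wrist force passes 120 N, or if a joint passes its speed limit or range.

## Working session

There is one attempt and no reset: what is moved stays moved. The work goes in short steps, Python scripts to look and compute and a tool call to move; the robot and the scene stay as the last step left them, time stands still between calls to the robot, and variables do not carry over. Pictures are saved under pics/ and viewed, and the job is handed in when it is done.

Besides the shell and the picture viewer there is one more tool, called after ">>>" as a command line: name --argument value ..., lists and objects as JSON in quotes. apply_moves: Moves the arm, as the interface text tells. Its arguments: {"type":"object","properties":{"rows":{"type":"array"}},"required":["rows"]}

```bash
ls; mkdir -p pics
python3 - <<'E'
from workcell import *
import cv2
print(get_state())
for c in("scene","top"):
    im=read_camera(c); cv2.imwrite(f"pics/{c}0.png",im); k=calibration(c); print(c,k)
E
```

```text
pics
{'time_s': 0.0, 'joints': array([ 1.10598600e+00,  4.23849873e-01,  1.63072113e+00, -9.04924222e-06,
        1.08860032e+00, -1.90187054e-02]), 'qd': array([ 0.00112233,  0.00070729,  0.00145684, -0.00034259, -0.00078269,
       -0.00163068]), 'joint_torque': array([-3.57021534e-03, -5.57381129e+01, -2.81742418e+01, -2.09307527e-04,
        7.24371275e-03, -1.47201564e-05]), 'eef_pos': array([269.21855899, 563.41773438, 230.52782366]), 'orientation': array([-3.14001412e+00, -2.20130714e-05,  2.69580522e+00]), 'wrist_force': array([-0.52208215,  0.07106115, -0.20652256]), 'moment': array([-0.01268005, -0.00478088, -0.01528852]), 'width': 85.34372169933786}
scene {'fx': 440.5613877844545, 'fy': 440.5613877844545, 'cx': 317.91616092915996, 'cy': 237.430745198517, 'R': array([[-0.87658502,  0.48109247,  0.01219557],
       [ 0.34653462,  0.64858987, -0.67767614],
       [-0.33393481, -0.58981457, -0.73525936]]), 't': array([ 415.36501159, -208.5191328 , 1439.39251036])}
top {'fx': 499.6331218286007, 'fy': 499.6331218286007, 'cx': 321.06313360701654, 'cy': 238.57664426476177, 'R': array([[-0.08019192, -0.99677422, -0.00322704],
       [-0.97414463,  0.07905652, -0.21164194],
       [ 0.21121435, -0.01382837, -0.97734194]]), 't': array([ 137.68149495,  515.91692295, 1036.97474665])}
```

View pics/scene0.png

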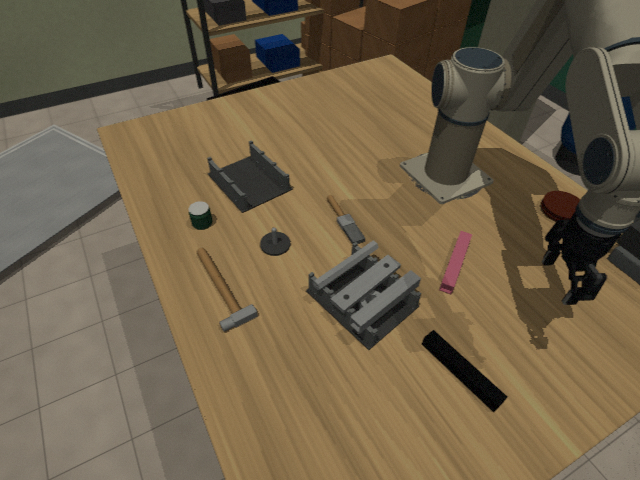

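View pics/top0.png

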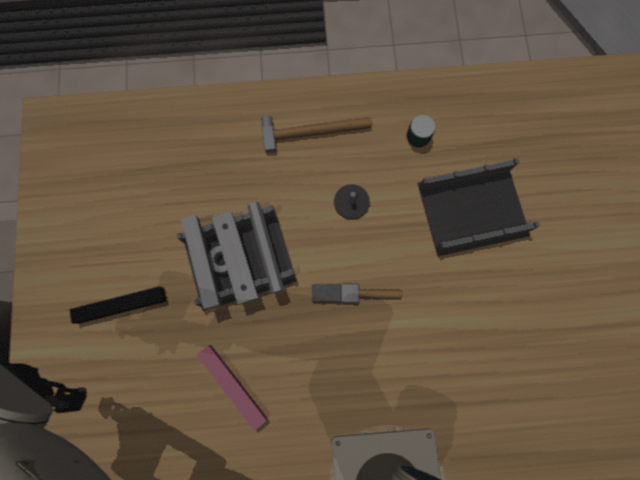

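```bash
cat > h.py <<'E'
from workcell import *
import numpy as np, cv2
def proj(c,X):
    k=calibration(c); P=np.atleast_2d(X)@k["R"].T+k["t"]
    return np.c_[k["fx"]*P[:,0]/P[:,2]+k["cx"],k["fy"]*P[:,1]/P[:,2]+k["cy"]]
def back(c,uv,z):
    k=calibration(c); uv=np.atleast_2d(np.array(uv,float))
    d=np.c_[(uv[:,0]-k["cx"])/k["fx"],(uv[:,1]-k["cy"])/k["fy"],np.ones(len(uv))]@k["R"]
    o=-k["R"].T@k["t"]; s=(z-o[2])/d[:,2]; return o+d*s[:,None]
E
python3 - <<'E'
from h import *
np.set_printoptions(precision=1,suppress=True)
for c in("scene","top"):
    im=read_camera(c); 
    for n in ["hex_bar_mid","square_tube_mid","flat_bar_mid","collar_mid","job_rack","side_rack","post"]:
        r=recognise(c,n)
        print(c,n,[(round(d["p"],2),d["point"],proj(c,d["point"])[0]) for d in r])
        if n in("square_tube_mid","hex_bar_mid","flat_bar_mid"):
            for d in masks_of(c,n)[:4]:
                m=d["region"].astype(np.uint8); print("   mask",round(d["p"],2),m.sum(),cv2.minAreaRect(cv2.findNonZero(m)))
top=cv2.imread("pics/top0.png"); sc=cv2.imread("pics/scene0.png")
cv2.imwrite("pics/c1.png",cv2.resize(top[190:320,165:310],None,fx=4.4,fy=4.4,interpolation=cv2.INTER_CUBIC))
cv2.imwrite("pics/c2.png",cv2.resize(sc[230:355,295:430],None,fx=4.4,fy=4.4,interpolation=cv2.INTER_CUBIC))
cv2.imwrite("pics/c3.png",cv2.resize(top[140:270,320:550],None,fx=3.4,fy=3.4,interpolation=cv2.INTER_CUBIC))
E
```

```text
scene hex_bar_mid [(0.83, [529.0, 223.9, 79.4], array([342.7, 264.6]))]
   mask 0.65 675 ((344.7691955566406, 264.65380859375), (10.261954307556152, 74.88452911376953), 56.3099365234375)
scene square_tube_mid [(0.72, [247.7, 323.0, 31.0], array([454.3, 262.8])), (0.7, [501.9, 366.7, 88.1], array([385.9, 301.3])), (0.58, [425.5, 563.2, 28.9], array([464.3, 370.3]))]
   mask 0.87 2068 ((462.28302001953125, 369.5093994140625), (101.8501205444336, 21.868906021118164), 42.51044845581055)
   mask 0.84 849 ((454.839599609375, 261.9035339355469), (14.287032127380371, 64.55194091796875), 19.133642196655273)
   mask 0.6 1524 ((383.9109191894531, 300.8910827636719), (19.982168197631836, 83.02449798583984), 50.710594177246094)
   mask 0.31 2982 ((360.9862060546875, 292.7655029296875), (102.64421081542969, 75.4052963256836), 41.633541107177734)
scene flat_bar_mid [(0.34, [409.8, 63.3, 16.3], array([348.4, 224.6]))]
   mask 0.62 1467 ((364.5256042480469, 282.77508544921875), (20.187551498413086, 77.33521270751953), 51.49934387207031)
   mask 0.37 516 ((199.58827209472656, 215.35296630859375), (27.
[... 1089 characters left out ...]
2768554688, 386.7695617675781), (96.09042358398438, 18.840063095092773), 52.4314079284668)
   mask 0.59 1615 ((117.4114990234375, 305.1600036621094), (17.379873275756836, 98.31360626220703), 75.41107940673828)
top flat_bar_mid [(0.9, [496.2, 281.7, 69.2], array([235.6, 257.3]))]
   mask 0.59 1883 ((234.63438415527344, 257.4607849121094), (91.0, 21.84000015258789), 73.73979187011719)
top collar_mid [(0.65, [499.6, 328.4, 35.1], array([217. , 260.2]))]
top job_rack [(0.95, [511.2, 255.5, 5.5], array([251.6, 254.8]))]
top side_rack [(0.91, [579.8, -259.3, 6.4], array([472.1, 208. ])), (0.31, [794.8, 115.7, 22.1], array([303.5, 131.2]))]
top post [(0.65, [614.2, 16.7, 6.7], array([352., 203.]))]
```

```bash
ls pics
```

```text
c1.png
c2.png
c3.png
scene0.png
top0.png
```

View pics/c1.png

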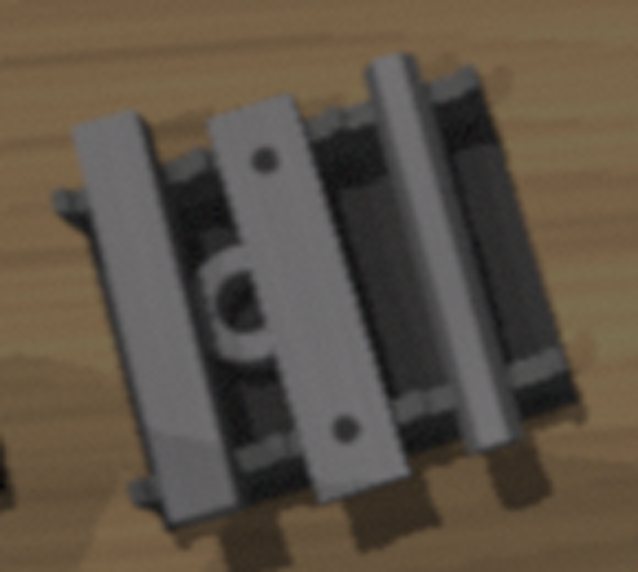

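View pics/c2.png

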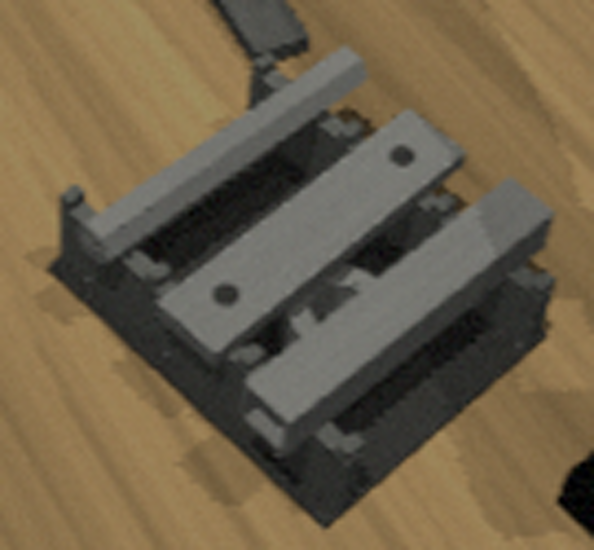

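View pics/c3.png

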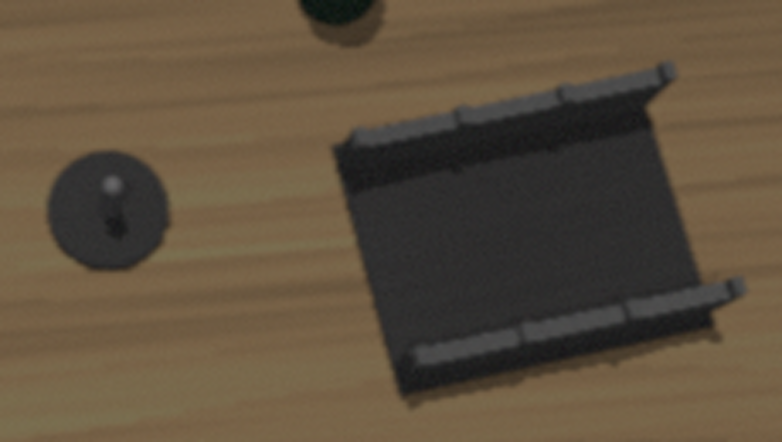

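```bash
cat > fit.py <<'E'
from h import *
from scipy.optimize import least_squares
np.set_printoptions(precision=2,suppress=True)
def un(p,s,ox,oy): p=np.array(p,float); return (p+.5)/s-.5+np.array([ox,oy])
def fit(pts,x0):
    # pts: list of (cam, uv, local xyz)
    def xf(q,l): c,s=np.cos(q[2]),np.sin(q[2]); return np.array([q[0]+c*l[0]-s*l[1],q[1]+s*l[0]+c*l[1],l[2]])
    f=lambda q:np.concatenate([proj(c,xf(q,l))[0]-uv for c,uv,l in pts])
    r=least_squares(f,x0,x_scale=[10,10,.1]); return r.x,r.fun.reshape(-1,2)
c1=lambda p:un(p,4.4,165,190); c2=lambda p:un(p,4.4,295,230); c3=lambda p:un(p,3.4,320,140)
def bar(w,z,top,sc):
    L=100;l=[(L,w,z),(L,-w,z),(-L,-w,z),(-L,w,z)]
    return [("top",c1(p),q) for p,q in zip(top,l) if p]+[("scene",c2(p),q) for p,q in zip(sc,l) if p]
# order: far/+x +y, +x -y, -x -y, -x +y
tube=bar(16,88,[(75,128),(140,113),(240,508),(172,527)],[(290,415),(247,383),(507,180),(552,213)])
flat=bar(22,70,[(208,122),(292,97),(410,472),(320,500)],[(217,352),(160,303),(408,112),(463,157)])
hexb=bar(6.93,80,[(374,63),(409,54),(512,440),(478,449)],[None,None,None,None])
for n,b in(("tube",tube),("flat",flat),("hex",hexb)):
    for cams in (("top",),("scene",),("top","scene")):
        s=[p for p in b if p[0] in cams]
        if s: q,r=fit(s,[500,300,0.2]); print(n,cams,q,"maxres",abs(r).max())
E
python3 fit.py
python3 - <<'E'
from h import *
top=cv2.imread("pics/top0.png"); sc=cv2.imread("pics/scene0.png")
cv2.imwrite("pics/c4.png",cv2.resize(sc[135:260,200:300],None,fx=4.4,fy=4.4,interpolation=cv2.INTER_CUBIC))
E
```

```text
tube ('top',) [490.31 353.49   0.21] maxres 0.40388583742878836
tube ('scene',) [492.28 355.75   0.21] maxres 1.7709708970897395
tube ('top', 'scene') [491.04 354.38   0.21] maxres 1.5933521354684217
flat ('top',) [498.24 284.29   0.24] maxres 1.1230994337811921
flat ('scene',) [499.79 287.72   0.24] maxres 1.1229193040435348
flat ('top', 'scene') [498.72 285.54   0.25] maxres 1.6833907704365174
hex ('top',) [513.73 216.09   0.2 ] maxres 0.9919655578610787
hex ('top', 'scene') [513.73 216.09   0.2 ] maxres 0.9919655578610787
```

View pics/c4.png

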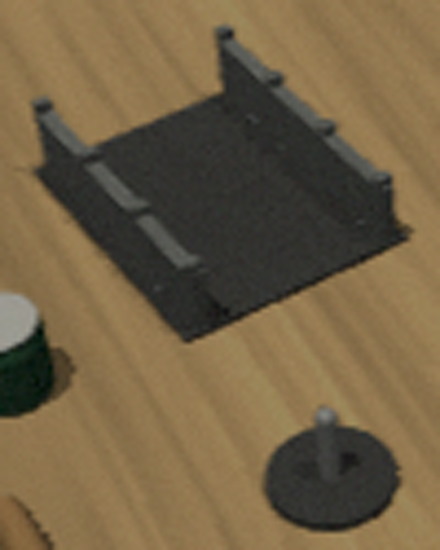

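```bash
cat > fit2.py <<'E'
from fit import *
print("-----")
c4=lambda p:un(p,4.4,200,135)
T=[105,35,-35,-105]
def show(n,s,x0):
    for cams in (("top",),("scene",),("top","scene")):
        ss=[p for p in s if p[0] in cams]
        if ss: q,r=fit(ss,x0); print(n,cams,q,"maxres",abs(r).max())
s=[("top",c3(p),(75,y,64)) for p,y in zip([(355,138),(461,113),(563,93),(668,70)],T)]
s+=[("top",c3(p),(-75,y,64)) for p,y in zip([(410,355),(520,330),(627,308),(738,287)],T)]
s+=[("scene",c4(p),(75,y,64)) for p,y in zip([(197,263),(143,210),(92,155),(42,104)],T)]
s+=[("scene",c4(p),(-75,y,64)) for p,y in zip([(380,180),(326,126),(275,77),(223,33)],T)]
show("side",s,[580,-255,.2])
j=[("top",c1(p),(75,y,64)) for p,y in zip([(68,200),(200,160),(333,120),(470,80)],T)]
j+=[("top",c1(p),(-75,y,64)) for p,y in zip([(140,490),(277,447),(420,402),(555,358)],T)]
show("job",j,[510,285,.2])
print("post top cam", back("top",c3((108,211)),8),back("top",c3((113,185)),64), "scene",back("scene",c4((332,474)),8),back("scene",c4((327,413)),64))
E
python3 fit2.py | sed -n '/---/,$p'
```

```text
-----
side ('top',) [ 578.67 -258.08    0.13] maxres 1.579614093139753
side ('scene',) [ 580.55 -256.44    0.15] maxres 1.0734526520763552
side ('top', 'scene') [ 579.19 -257.89    0.13] maxres 1.7067920132373047
job ('top',) [506.38 284.22   0.23] maxres 1.1899018602362617
job ('top', 'scene') [506.38 284.22   0.23] maxres 1.1899018602362617
post top cam [[617.14  17.81   8.  ]] [[618.18  17.6   64.  ]] scene [[619.57  19.7    8.  ]] [[619.64  20.54  64.  ]]
```

```bash
cat > go.py <<'E'
import sys
from h import *
from scipy.spatial.transform import Rotation as Ro
np.set_printoptions(precision=3,suppress=True)
def go(x,y,z,yaw):
    s=get_state(); R=Ro.from_euler("xyz",s["orientation"]); T=Ro.from_euler("xyz",[np.pi,0,yaw])
    d=R.inv().apply(np.array([x,y,z])-s["eef_pos"])/10; r=(R.inv()*T).as_rotvec()
    print("t",round(s["time_s"],2),"pos",s["eef_pos"],"rpy",s["orientation"],"F",s["wrist_force"],"w",round(s["width"],1),"q",s["joints"])
    print("SHIFT cm",d,"TURN",r)
if __name__=="__main__": go(*[float(a) for a in sys.argv[1:5]])
E
sed -i 's/precision=2/precision=4/' fit.py; python3 fit2.py
python3 go.py 491.3 354.6 150 3.35
```

```text
tube ('top',) [490.3058 353.4892   0.207 ] maxres 0.40388583742878836
tube ('scene',) [492.2812 355.7536   0.2142] maxres 1.7709708970897395
tube ('top', 'scene') [491.0444 354.3775   0.2107] maxres 1.5933521354684217
flat ('top',) [498.2378 284.2928   0.2448] maxres 1.1230994337811921
flat ('scene',) [499.788  287.722    0.2435] maxres 1.1229193040435348
flat ('top', 'scene') [498.7152 285.5447   0.245 ] maxres 1.6833907704365174
t 1.2 pos [269.47  563.895 231.331] rpy [3.142 0.    2.696] F [ 0.233 -0.904  0.273] w 85.3 q [ 1.106  0.423  1.63  -0.     1.089 -0.019]
SHIFT cm [-29.039  -9.319   8.134] TURN [-0.     0.    -0.654]Traceback (most recent call last):
  File "fit2.py", line 1, in <module>
    from fit import *
  File "fit.py", line 21, in <module>
    if s: q,r=fit(s,[500,300,0.2]); print(n,cams,q,"maxres",abs(r).max())
              ~~~^^^^^^^^^^^^^^^^^
  File "fit.py", line 9, in fit
    r=least_squares(f,x0,x_scale=[10,10,.1]); return r.x,r.fun.reshape(-1,2)
    return func(*args, **kwargs)
    result = trf(vector_fun.fun, vector_fun.jac, x0, f0, J0, lb, ub, ftol, xtol,

[... 954 characters left out ...]
              ^^^
    df = [f_eval - f0 for f_eval in f_evals]
                                    ^^^^^^^
    f = np.atleast_1d(self.fun(x, *self.args, **self.kwargs))
                      ~~~~~~~~^^^^^^^^^^^^^^^^^^^^^^^^^^^^^^
    return np.atleast_1d(self.fun(x))
                         ~~~~~~~~^^^
    return self.f(x, *self.args, **self.kwargs)
           ~~~~~~^^^^^^^^^^^^^^^^^^^^^^^^^^^^^^
  File "fit.py", line 8, in <lambda>
    f=lambda q:np.concatenate([proj(c,xf(q,l))[0]-uv for c,uv,l in pts])
                               ~~~~^^^^^^^^^^^
  File "h.py", line 4, in proj
    k=calibration(c); P=np.atleast_2d(X)@k["R"].T+k["t"]
ValueError: time passes only in moves, steps and waits
```

```bash
python3 - <<'E'
s=open("h.py").read()
s=s.replace("def proj","""import pickle,os
if not os.path.exists("cal.pkl"): pickle.dump({c:calibration(c) for c in("scene","top")},open("cal.pkl","wb"))
CAL=pickle.load(open("cal.pkl","rb"))
def proj""",1).replace("k=calibration(c)","k=CAL[c]")
open("h.py","w").write(s)
E
python3 fit2.py | tail -7
```

```text
-----
side ('top',) [ 578.6661 -258.0822    0.1274] maxres 1.579614093139753
side ('scene',) [ 580.5522 -256.4446    0.1495] maxres 1.0734526520763552
side ('top', 'scene') [ 579.1868 -257.8948    0.1334] maxres 1.7067920132373047
job ('top',) [506.3785 284.2216   0.2253] maxres 1.1899018602362617
job ('top', 'scene') [506.3785 284.2216   0.2253] maxres 1.1899018602362617
post top cam [[617.1361  17.8084   8.    ]] [[618.1811  17.6024  64.    ]] scene [[619.573   19.7019   8.    ]] [[619.6372  20.5364  64.    ]]
```

>>> apply_moves --rows '[-29.04,-9.32,8.1,0,0,-0.65,0.2,-29.04,-9.32,8.1,0,0,-0.65,0.2,-29.04,-9.32,8.1,0,0,-0.65,0.2,-29.04,-9.32,8.1,0,0,-0.65,0.2,-29.04,-9.32,8.1,0,0,-0.65,0.2]'

```text
time_s: 1.7
eef_pos: [441.0, 402.2, 168.9]
orientation: [3.141, 0.001, -2.932]
wrist_force: [0.0, 0.1, 0.7]
width: 51.5
```

```bash
python3 go.py 491.3 354.6 100 3.352
```

```text
t 1.7 pos [441.027 402.223 168.928] rpy [ 3.141  0.001 -2.932] F [0.016 0.137 0.738] w 51.5 q [ 0.719  0.459  1.739  0.     0.943 -1.061]
SHIFT cm [-3.921 -5.708  6.893] TURN [ 0.     0.001 -0.001]
```

>>> apply_moves --rows '[-3.92,-5.71,4.0,0,0,0,0.2,-3.92,-5.71,5.5,0,0,0,0.2,-3.92,-5.71,6.9,0,0,0,0.2,-3.92,-5.71,6.9,0,0,0,0.2]'

```text
time_s: 2.1
eef_pos: [490.2, 353.3, 97.7]
orientation: [-3.14, -0.004, -2.934]
wrist_force: [-0.1, -0.4, -0.4]
width: 51.4
```

```bash
python3 go.py 491.3 354.6 50 3.352
python3 - <<'E'
from h import *
a=read_camera("scene")[200:380,270:470]; cv2.imwrite("pics/g1.png",cv2.resize(a,None,fx=4,fy=3.3))
E
```

```text
t 2.1 pos [490.197 353.259  97.698] rpy [-3.14  -0.004 -2.934] F [-0.114 -0.381 -0.373] w 51.4 q [ 0.605  0.57   1.752  0.     0.823 -1.175]
SHIFT cm [-0.153  0.114  4.769] TURN [-0.001 -0.004 -0.002]
```

View pics/g1.png

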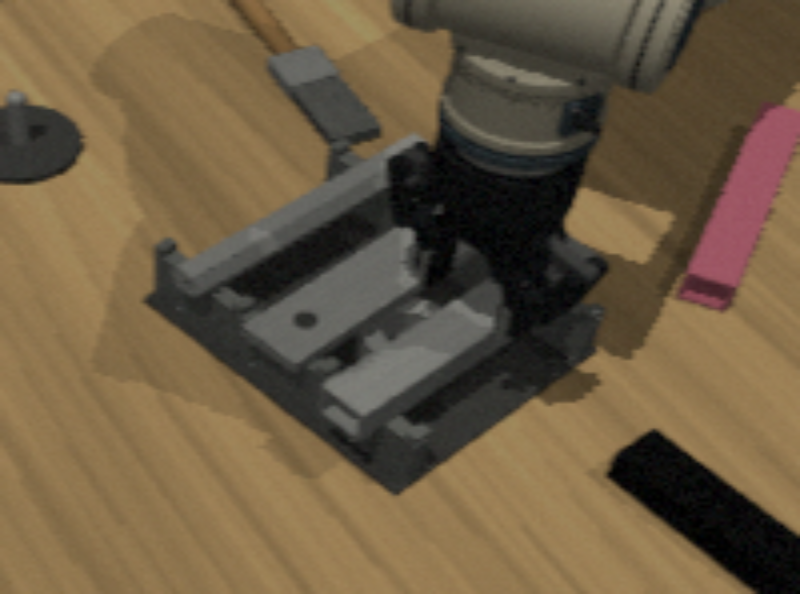

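>>> apply_moves --rows '[-0.15,0.11,1.2,0,-0.004,0,0.2,-0.15,0.11,2.4,0,-0.004,0,0.2,-0.15,0.11,3.6,0,-0.004,0,0.2,-0.15,0.11,4.7,0,-0.004,0,0.2,-0.15,0.11,4.7,0,-0.004,0,0.2]'

```text
time_s: 2.65
eef_pos: [490.4, 355.3, 50.2]
orientation: [-3.14, -0.0, -2.932]
wrist_force: [-0.6, 0.0, 0.3]
width: 51.5
```

>>> apply_moves --rows '[0,0,0,0,0,0,-0.6,0,0,0,0,0,0,-0.6,0,0,0,0,0,0,-0.6,0,0,0,0,0,0,-0.6]'

```text
time_s: 3.05
eef_pos: [490.2, 355.1, 50.1]
orientation: [-3.14, -0.001, -2.932]
wrist_force: [0.6, 0.9, -4.1]
width: 31.4
```

```bash
python3 go.py 491.3 354.6 50 3.352
python3 - <<'E'
from h import *
a=read_camera("scene")[200:380,270:470]; cv2.imwrite("pics/g2.png",cv2.resize(a,None,fx=4,fy=3.3))
E
```

```text
t 3.05 pos [490.213 355.139  50.147] rpy [-3.14  -0.001 -2.932] F [ 0.633  0.895 -4.148] w 31.4 q [ 0.608  0.644  1.763 -0.002  0.736 -1.171]
SHIFT cm [-0.095 -0.075  0.015] TURN [-0.002 -0.001 -0.001]
```

View pics/g2.png

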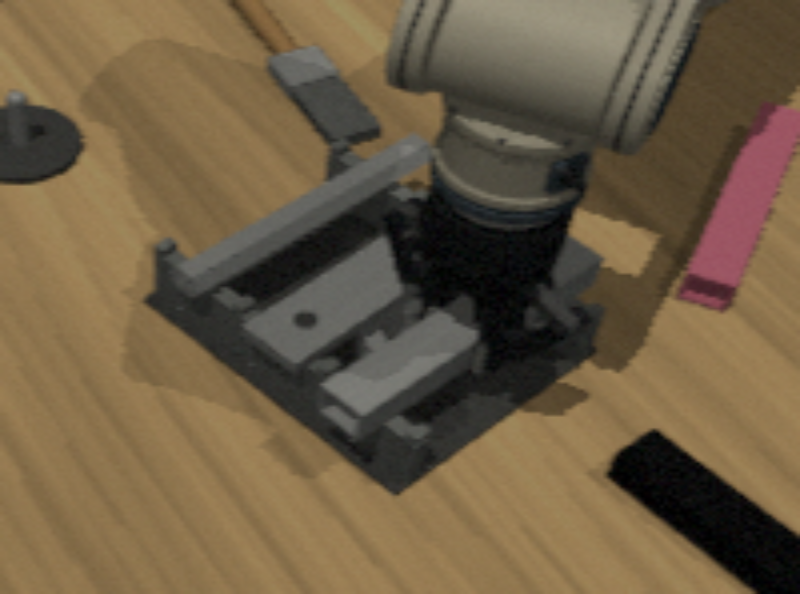

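>>> apply_moves --rows '[0,0,-1.5,0,0,0,-0.6,0,0,-4,0,0,0,-0.6,0,0,-7,0,0,0,-0.6,0,0,-10,0,0,0,-0.6,0,0,-11.5,0,0,0,-0.6]'

```text
time_s: 3.6
eef_pos: [491.4, 356.0, 168.8]
orientation: [3.142, 0.003, -2.932]
wrist_force: [1.2, 0.8, -5.3]
width: 31.4
```

```bash
python3 go.py 589.2 -326.5 165 3.28
```

```text
t 3.6 pos [491.392 356.038 168.8  ] rpy [ 3.142  0.003 -2.932] F [ 1.231  0.775 -5.268] w 31.4 q [ 0.608  0.471  1.718 -0.002  0.949 -1.172]
SHIFT cm [  4.645 -68.794   0.362] TURN [0.    0.003 0.071]
```

>>> apply_moves --rows '[0.2,-3,0,0,0,0.003,-0.6,0.45,-7,0,0,0,0.007,-0.6,0.75,-11.5,0,0,0,0.012,-0.6,1.0,-16,0,0,0,0.016,-0.6,1.35,-20.5,0,0,0,0.02,-0.6]'

```text
time_s: 4.1
eef_pos: [520.6, 151.0, 168.9]
orientation: [3.142, 0.003, -2.952]
wrist_force: [0.8, -0.8, -5.4]
width: 31.4
```

```bash
python3 go.py 589.2 -326.5 165 3.28
```

```text
t 4.1 pos [520.608 151.012 168.943] rpy [ 3.142  0.003 -2.952] F [ 0.756 -0.844 -5.389] w 31.4 q [ 0.26   0.385  1.863 -0.     0.89  -1.5  ]
SHIFT cm [  2.286 -48.187   0.385] TURN [0.    0.003 0.052]
```

Tracking is tight. Continue.

>>> apply_moves --rows '[0.2,-4.5,0,0,0,0.005,-0.6,0.45,-9,0,0,0,0.01,-0.6,0.65,-13.5,0,0,0,0.015,-0.6,0.85,-18,0,0,0,0.02,-0.6,1.05,-22.5,0,0,0,0.025,-0.6]'

```text
time_s: 4.6
eef_pos: [552.4, -73.8, 169.1]
orientation: [3.141, 0.003, -2.977]
wrist_force: [1.3, 0.5, -5.1]
width: 31.5
```

```bash
python3 go.py 589.2 -326.5 165 3.28
```

```text
t 4.6 pos [552.417 -73.775 169.088] rpy [ 3.141  0.003 -2.977] F [ 1.277  0.488 -5.12 ] w 31.5 q [-0.155  0.405  1.829  0.001  0.904 -1.891]
SHIFT cm [  0.517 -25.534   0.402] TURN [0.    0.003 0.026]
```

>>> apply_moves --rows '[0.1,-5,0,0,0,0.006,-0.6,0.2,-10,0,0,0,0.012,-0.6,0.3,-15,0,0,0,0.018,-0.6,0.4,-20,0,0,0,0.022,-0.6,0.5,-24,0,0,0,0.026,-0.6]'

```text
time_s: 5.1
eef_pos: [586.4, -314.0, 169.0]
orientation: [3.141, 0.003, -3.004]
wrist_force: [0.7, 0.6, -5.3]
width: 31.5
```

```bash
python3 go.py 589.2 -326.5 100 3.28
```

```text
t 5.1 pos [ 586.427 -314.035  169.006] rpy [ 3.141  0.003 -3.004] F [ 0.654  0.589 -5.297] w 31.5 q [-0.51   0.55   1.579  0.002  1.011 -2.22 ]
SHIFT cm [-0.084 -1.274  6.901] TURN [ 0.     0.003 -0.001]
```

>>> apply_moves --rows '[-0.05,-1.27,0.5,0,0,0,-0.6,-0.08,-1.27,2.5,0,0.003,0,-0.6,-0.08,-1.27,5,0,0.003,0,-0.6,-0.08,-1.27,7,0,0.003,0,-0.6,-0.08,-1.27,7,0,0.003,0,-0.6]'

```text
time_s: 5.6
eef_pos: [586.5, -324.7, 95.5]
orientation: [3.137, -0.006, -3.004]
wrist_force: [-0.3, 1.0, -5.6]
width: 31.3
```

```bash
python3 go.py 589.2 -326.5 51 3.28
python3 - <<'E'
from h import *
a=read_camera("scene")[120:260,160:320]; cv2.imwrite("pics/g3.png",cv2.resize(a,None,fx=4.5,fy=4))
a=read_camera("top")[140:270,400:550]; cv2.imwrite("pics/g4.png",cv2.resize(a,None,fx=4.5,fy=4.5))
E
```

```text
t 5.6 pos [ 586.522 -324.679   95.467] rpy [ 3.137 -0.006 -3.004] F [-0.296  1.026 -5.585] w 31.3 q [-0.523  0.653  1.592  0.     0.904 -2.232]
SHIFT cm [-0.267 -0.238  4.444] TURN [ 0.005 -0.006 -0.001]
```

View pics/g3.png

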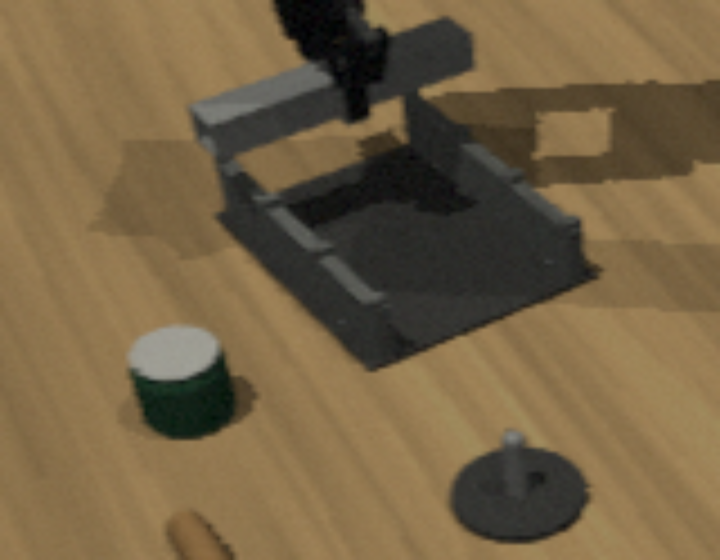

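View pics/g4.png

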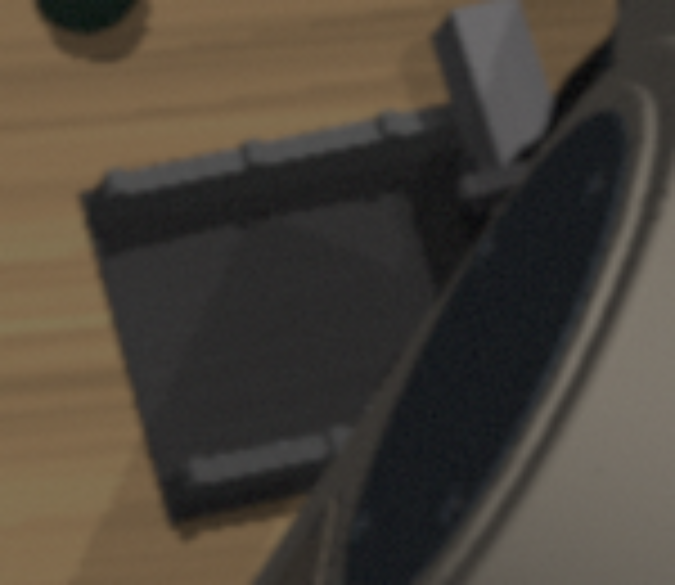

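>>> apply_moves --rows '[-0.27,-0.24,1.2,0.005,-0.006,0,-0.6,-0.27,-0.24,2.4,0.005,-0.006,0,-0.6,-0.27,-0.24,3.5,0.005,-0.006,0,-0.6,-0.27,-0.24,4.1,0.005,-0.006,0,-0.6,-0.27,-0.24,4.4,0.005,-0.006,0,-0.6]'

```text
time_s: 6.2
eef_pos: [591.3, -327.6, 53.6]
orientation: [-3.139, 0.004, -3.004]
wrist_force: [0.3, 0.3, -6.0]
width: 31.3
```

```bash
python3 go.py 589.2 -326.5 50 3.28
```

```text
t 6.2 pos [ 591.281 -327.62    53.646] rpy [-3.139  0.004 -3.004] F [ 0.272  0.33  -5.959] w 31.3 q [-0.523  0.713  1.597 -0.     0.827 -2.232]
SHIFT cm [0.192 0.141 0.363] TURN [-0.003  0.004 -0.001]
```

>>> apply_moves --rows '[0.1,0.1,0.2,-0.003,0.004,0,-0.6,0.1,0.1,0.35,-0.003,0.004,0,-0.6,0.1,0.1,0.37,-0.003,0.004,0,-0.6]'

```text
time_s: 6.5
eef_pos: [590.3, -326.9, 50.2]
orientation: [-3.141, -0.0, -3.004]
wrist_force: [-0.3, -0.1, -5.6]
width: 31.5
```

>>> apply_moves --rows '[0,0,0.1,0,0,0,-0.6,0,0,0.15,0,0,0,-0.6,0,0,0.15,0,0,0,-0.6]'

```text
time_s: 6.8
eef_pos: [590.5, -326.9, 50.1]
orientation: [-3.141, 0.0, -3.004]
wrist_force: [-4.5, 2.0, 5.7]
width: 31.6
```

>>> apply_moves --rows '[0,0,0,0,0,0,0.2,0,0,0,0,0,0,0.2,0,0,0,0,0,0,0.2,0,0,-2,0,0,0,0.2,0,0,-5,0,0,0,0.2]'

```text
time_s: 7.3
eef_pos: [589.3, -326.2, 98.7]
orientation: [3.14, -0.003, -3.004]
wrist_force: [0.2, 0.4, -0.2]
width: 50.9
```

>>> apply_moves --rows '[0,0,-3,0,0,0,0.4,0.2,4,-7,0,0,0,0.4,0.4,9,-8,0,0,0,0.4,0.6,14,-8,0,0,0,0.4,0.8,19,-8,0,0,0,0.4]'

```text
time_s: 7.8
eef_pos: [556.8, -144.5, 180.2]
orientation: [3.141, -0.0, -3.005]
wrist_force: [0.1, -0.4, -0.2]
width: 60.0
```

```bash
python3 go.py 499 286 150 3.386;  python3 - <<'E'
from h import *
a=read_camera("scene")[120:260,160:320]; cv2.imwrite("pics/g5.png",cv2.resize(a,None,fx=4.5,fy=4))
E
```

```text
t 7.8 pos [ 556.805 -144.477  180.182] rpy [ 3.141 -0.    -3.005] F [ 0.108 -0.403 -0.192] w 60.0 q [-0.275  0.415  1.78   0.001  0.947 -1.983]
SHIFT cm [-0.15  43.431  3.053] TURN [ 0.001 -0.    -0.107]
```

View pics/g5.png

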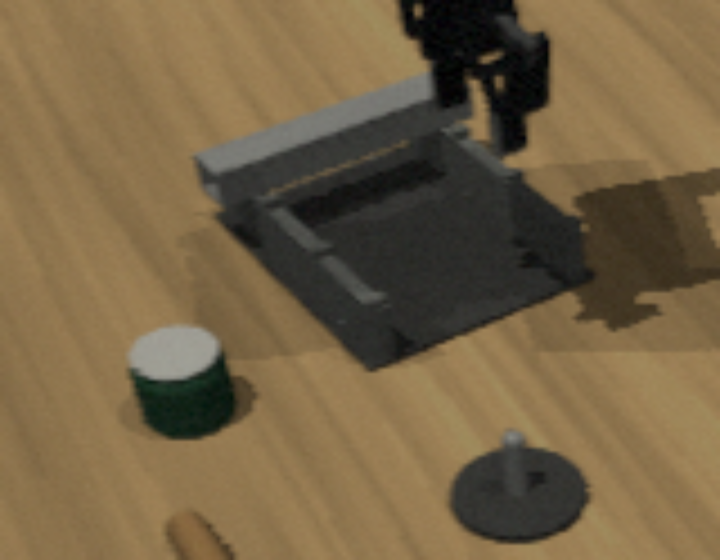

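>>> apply_moves --rows '[0,5,0.3,0,0,-0.01,0.4,0,10,0.6,0,0,-0.025,0.4,-0.05,15,1,0,0,-0.035,0.4,-0.05,20,1.4,0,0,-0.05,0.4,-0.1,25,1.8,0,0,-0.06,0.4]'

```text
time_s: 8.35
eef_pos: [521.2, 103.1, 163.4]
orientation: [3.136, -0.003, -2.942]
wrist_force: [0.6, 0.1, 0.1]
width: 60.0
```

```bash
python3 go.py 499 286 110 3.386
```

```text
t 8.35 pos [521.24  103.13  163.394] rpy [ 3.136 -0.003 -2.942] F [0.562 0.145 0.114] w 60.0 q [ 0.17   0.382  1.886  0.007  0.877 -1.605]
SHIFT cm [-1.464 18.335  5.435] TURN [ 0.005 -0.003 -0.045]
```

>>> apply_moves --rows '[-0.4,5,0,0,0,-0.01,0.4,-0.8,10,0,0,0,-0.03,0.4,-1.2,15,1,0,0,-0.04,0.4,-1.46,18.3,3,0.005,-0.003,-0.045,0.4,-1.46,18.3,5,0.005,-0.003,-0.045,0.4]'

```text
time_s: 8.85
eef_pos: [499.3, 290.5, 114.5]
orientation: [3.14, 0.004, -2.892]
wrist_force: [0.1, -0.7, -0.0]
width: 59.9
```

```bash
python3 - <<'E'
from h import *
a=read_camera("scene")[200:380,270:470]; cv2.imwrite("pics/g6.png",cv2.resize(a,None,fx=4,fy=3.3))
E
python3 go.py 499 286 44 3.386
```

```text
t 8.9 pos [497.274 287.416 110.956] rpy [-3.141 -0.002 -2.893] F [-1.237 -1.23  -2.612] w 60.0 q [ 0.503  0.515  1.817  0.001  0.812 -1.317]
SHIFT cm [-0.146 -0.179  6.695] TURN [-0.    -0.002  0.004]
```

View pics/g6.png

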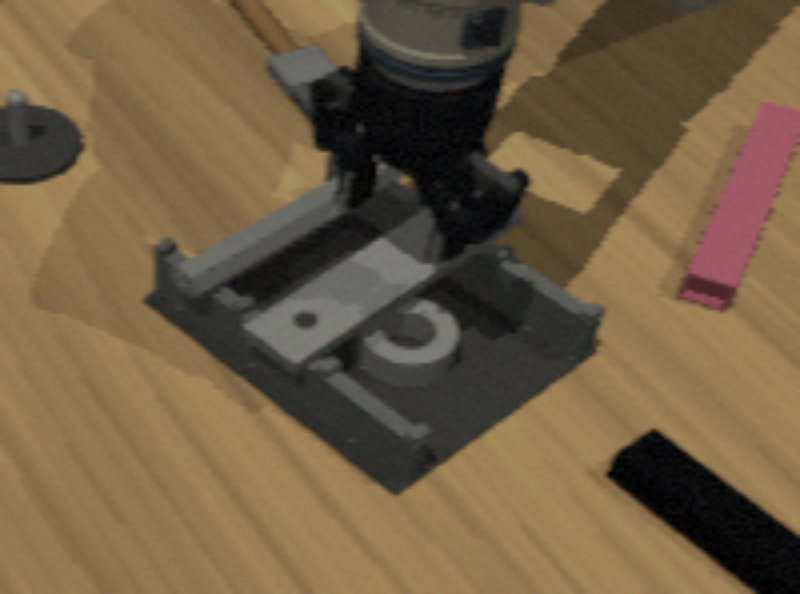

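>>> apply_moves --rows '[-0.15,-0.18,0.8,0,0,0,0.4,-0.15,-0.18,2.2,0,0,0,0.4,-0.15,-0.18,3,0,0,0,0.4,-0.15,-0.18,3.5,0,0,0,0.4,-0.15,-0.18,3.5,0,0,0,0.4]'

```text
time_s: 9.4
eef_pos: [499.0, 285.3, 75.4]
orientation: [-3.141, -0.003, -2.894]
wrist_force: [0.2, -0.5, -0.2]
width: 59.8
```

```bash
python3 - <<'E'
from h import *
a=read_camera("scene")[200:380,270:470]; cv2.imwrite("pics/g7.png",cv2.resize(a,None,fx=4,fy=3.3))
E
python3 go.py 499 286 44 3.386
```

```text
t 9.45 pos [499.24  285.592  75.881] rpy [-3.141 -0.002 -2.894] F [-0.25  -0.631  0.071] w 60.2 q [ 0.499  0.571  1.827  0.001  0.746 -1.32 ]
SHIFT cm [0.006 0.046 3.188] TURN [-0.    -0.002  0.004]
```

View pics/g7.png

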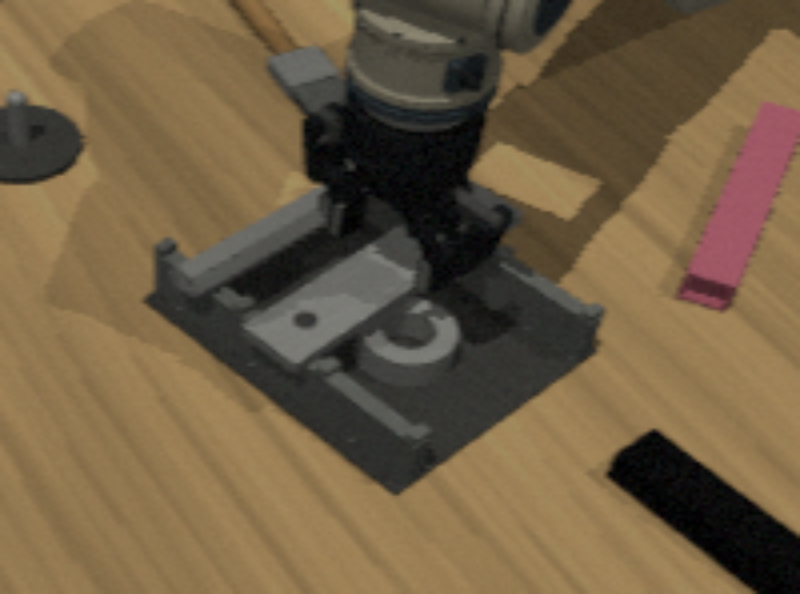

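>>> apply_moves --rows '[0,0.04,1,0,0,0,0.4,0,0.04,2,0,0,0,0.4,0,0.04,2.8,0,0,0,0.4,0,0.04,3.15,0,0,0,0.4,0,0.04,3.15,0,0,0,0.4]'

```text
time_s: 9.95
eef_pos: [498.6, 285.7, 43.5]
orientation: [-3.141, -0.004, -2.894]
wrist_force: [-0.7, 0.3, 0.8]
width: 59.7
```

>>> apply_moves --rows '[0,0,0,0,0,0,-0.3,0,0,0,0,0,0,-0.3,0,0,0,0,0,0,-0.3,0,0,0,0,0,0,-0.3]'

```text
time_s: 10.35
eef_pos: [498.7, 285.9, 43.8]
orientation: [-3.141, -0.003, -2.894]
wrist_force: [0.2, 0.5, -0.9]
width: 42.9
```

>>> apply_moves --rows '[0,0,-1.5,0,0,0,-0.3,0,0,-4,0,0,0,-0.3,0,0,-7,0,0,0,-0.3,0,0,-10,0,0,0,-0.3,0,0,-12,0,0,0,-0.3]'

```text
time_s: 10.85
eef_pos: [499.5, 286.2, 166.6]
orientation: [3.142, -0.001, -2.894]
wrist_force: [0.2, 0.7, -3.3]
width: 42.9
```

```bash
python3 - <<'E'
from h import *
a=read_camera("scene")[150:380,240:490]; cv2.imwrite("pics/g8.png",cv2.resize(a,None,fx=3,fy=2.6))
E
python3 go.py 579.6 -257.2 165 3.28
```

```text
t 10.9 pos [500.941 286.963 169.367] rpy [ 3.14   0.003 -2.894] F [ 1.037  0.235 -0.433] w 43.1 q [ 0.499  0.431  1.785  0.     0.923 -1.32 ]
SHIFT cm [  5.733 -54.683   0.36 ] TURN [0.001 0.003 0.11 ]
```

View pics/g8.png

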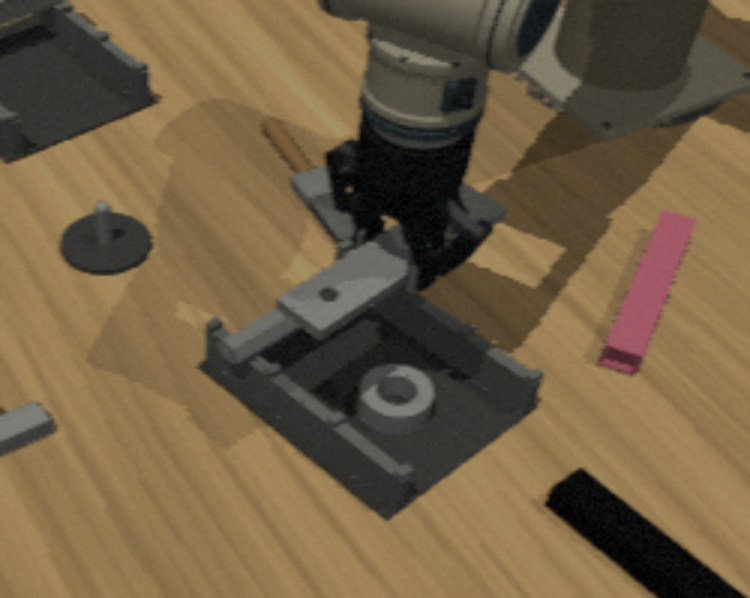

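>>> apply_moves --rows '[0.3,-3,0,0,0,0.006,-0.3,0.7,-7,0,0,0,0.014,-0.3,1.2,-11.5,0,0,0,0.024,-0.3,1.65,-16,0,0,0,0.034,-0.3,2.1,-20.5,0,0,0,0.042,-0.3]'

```text
time_s: 11.4
eef_pos: [530.4, 81.4, 169.0]
orientation: [3.14, 0.002, -2.935]
wrist_force: [1.2, -1.0, -3.5]
width: 42.8
```

```bash
python3 go.py 579.6 -257.2 165 3.28
```

```text
t 11.4 pos [530.363  81.358 169.027] rpy [ 3.14   0.002 -2.935] F [ 1.204 -1.025 -3.512] w 42.8 q [ 0.129  0.378  1.874  0.002  0.887 -1.649]
SHIFT cm [  2.11  -34.147   0.358] TURN [0.001 0.002 0.068]
```

>>> apply_moves --rows '[0.3,-5,0,0,0,0.01,-0.3,0.6,-10,0,0,0,0.02,-0.3,0.95,-15,0,0,0,0.03,-0.3,1.25,-20,0,0,0,0.04,-0.3,1.5,-24,0,0,0,0.05,-0.3]'

```text
time_s: 11.9
eef_pos: [564.3, -159.2, 168.6]
orientation: [3.14, 0.002, -2.987]
wrist_force: [1.6, -0.4, -3.9]
width: 43.1
```

```bash
python3 go.py 579.6 -257.2 100 3.28
```

```text
t 11.9 pos [ 564.291 -159.191  168.587] rpy [ 3.14   0.002 -2.987] F [ 1.589 -0.405 -3.897] w 43.1 q [-0.296  0.445  1.764  0.002  0.932 -2.023]
SHIFT cm [ 0.011 -9.928  6.847] TURN [0.001 0.002 0.016]
```

>>> apply_moves --rows '[0,-4,0,0,0,0.006,-0.3,0,-8,0.5,0,0,0.014,-0.3,0,-9.9,2.5,0,0,0.016,-0.3,0,-9.9,5,0,0,0.016,-0.3,0,-9.9,7,0,0,0.016,-0.3]'

```text
time_s: 12.4
eef_pos: [578.6, -257.7, 96.9]
orientation: [3.14, 0.0, -3.004]
wrist_force: [-0.8, 0.8, -4.6]
width: 42.9
```

```bash
python3 - <<'E'
from h import *
a=read_camera("scene")[120:260,160:320]; cv2.imwrite("pics/g9.png",cv2.resize(a,None,fx=4.5,fy=4))
E
python3 go.py 579.6 -257.2 44 3.28
```

```text
t 12.45 pos [ 576.715 -256.321   93.663] rpy [ 3.137 -0.004 -3.004] F [-1.227  0.871 -6.828] w 43.1 q [-0.438  0.608  1.689  0.003  0.85  -2.148]
SHIFT cm [-0.293 -0.15   4.965] TURN [ 0.005 -0.004 -0.001]
```

View pics/g9.png

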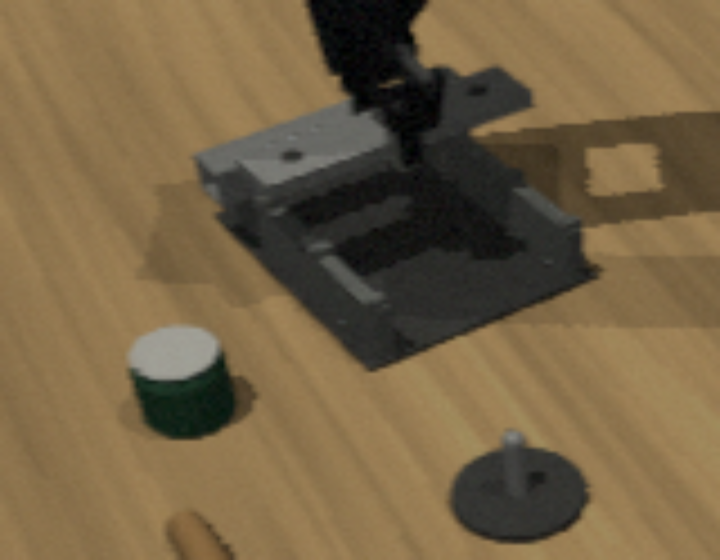

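>>> apply_moves --rows '[-0.2,-0.1,1.2,0.003,-0.002,0,-0.3,-0.2,-0.1,2.4,0.003,-0.002,0,-0.3,-0.2,-0.1,3.4,0.003,-0.002,0,-0.3,-0.2,-0.1,4.2,0.003,-0.002,0,-0.3,-0.2,-0.1,4.5,0.003,-0.002,0,-0.3]'

```text
time_s: 12.95
eef_pos: [578.4, -256.6, 47.9]
orientation: [3.139, -0.003, -3.004]
wrist_force: [-1.2, 0.1, -4.3]
width: 42.9
```

```bash
python3 go.py 579.6 -257.2 44 3.28
```

```text
t 12.95 pos [ 578.373 -256.555   47.899] rpy [ 3.139 -0.003 -3.004] F [-1.172  0.088 -4.327] w 42.9 q [-0.437  0.676  1.697  0.001  0.771 -2.146]
SHIFT cm [-0.114 -0.082  0.389] TURN [ 0.002 -0.003 -0.   ]
```

>>> apply_moves --rows '[0,0,0.2,0.002,-0.003,0,-0.3,0,0,0.4,0.002,-0.003,0,-0.3,0,0,0.47,0.002,-0.003,0,-0.3,0,0,0.47,0.002,-0.003,0,-0.3]'

```text
time_s: 13.35
eef_pos: [578.6, -256.6, 43.8]
orientation: [3.142, 0.001, -3.004]
wrist_force: [-0.7, 0.9, -1.5]
width: 42.7
```

>>> apply_moves --rows '[0,0,0,0,0,0,0.4,0,0,0,0,0,0,0.4,0,0,0,0,0,0,0.4,0,0,-2,0,0,0,0.4,0,0,-5,0,0,0,0.4]'

```text
time_s: 13.85
eef_pos: [577.3, -256.1, 92.6]
orientation: [3.14, -0.002, -3.004]
wrist_force: [0.2, -0.2, -0.3]
width: 60.3
```

>>> apply_moves --rows '[0,0,-3,0,0,0,0.2,0.2,4,-7,0,0,0,0.2,0.2,9,-8,0,0,0,0.2,0.2,14,-8,0,0,0,0.2,0.2,19,-8,0,0,0,0.2]'

```text
time_s: 14.35
eef_pos: [550.4, -73.3, 174.2]
orientation: [3.14, 0.0, -3.005]
wrist_force: [0.7, -0.2, -0.2]
width: 51.1
```

```bash
python3 - <<'E'
from h import *
a=read_camera("scene")[120:260,160:320]; cv2.imwrite("pics/g10.png",cv2.resize(a,None,fx=4.5,fy=4))
a=read_camera("top")[180:320,165:310]; cv2.imwrite("pics/g11.png",cv2.resize(a,None,fx=4.4,fy=4.4,interpolation=cv2.INTER_CUBIC))
E
python3 go.py 514.5 217 150 3.34
```

```text
t 14.45 pos [549.009 -69.809 173.367] rpy [ 3.138 -0.003 -2.999] F [ 0.608 -0.617  0.179] w 51.6 q [-0.149  0.397  1.831  0.003  0.918 -1.864]
SHIFT cm [-0.667 28.872  2.429] TURN [ 0.003 -0.003 -0.056]
```

View pics/g10.png

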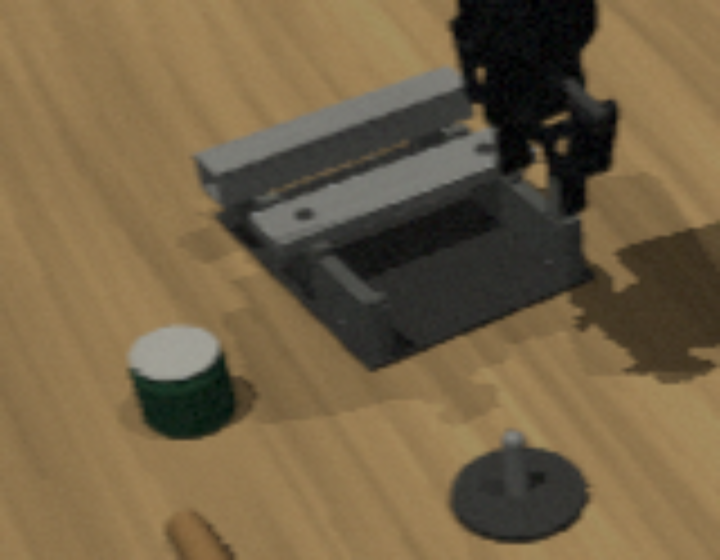

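View pics/g11.png

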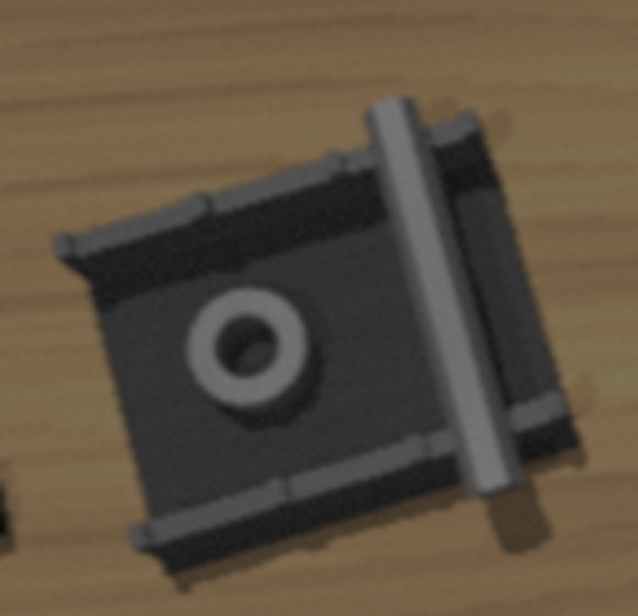

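Run:
```python
from h import *
a=read_camera("top"); cv2.imwrite("pics/top1.png",a); s=read_camera("scene"); cv2.imwrite("pics/scene1.png",s)
cv2.imwrite("pics/h1.png",cv2.resize(a[198:297,240:290],None,fx=6,fy=6,interpolation=cv2.INTER_CUBIC))
cv2.imwrite("pics/h2.png",cv2.resize(s[235:345,300:430],None,fx=5.5,fy=5.4,interpolation=cv2.INTER_CUBIC))
```

```text
(no output)
```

View pics/h1.png

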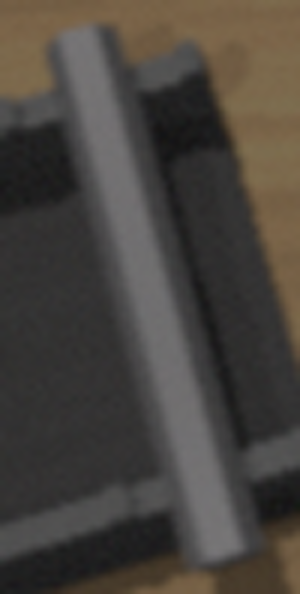

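View pics/h2.png

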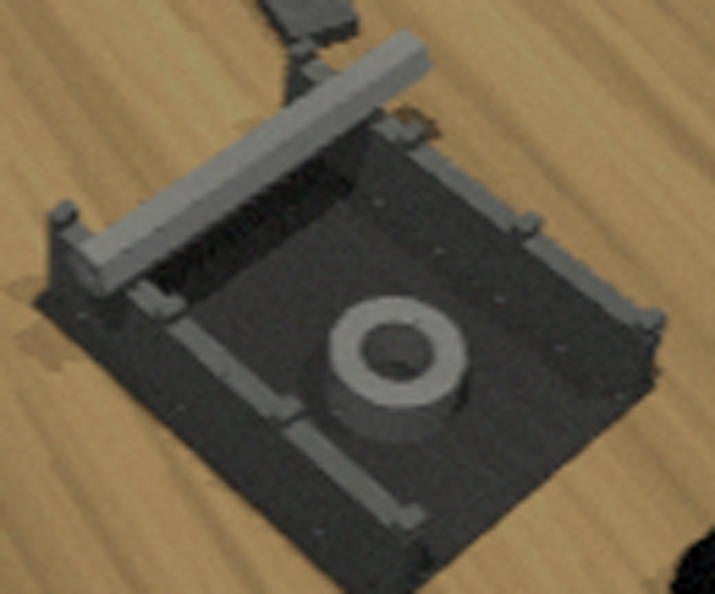

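```bash
cat > fit3.py <<'E'
from fit2 import *
print("=====")
H1=lambda p:un(p,6,240,198)
H2=lambda p:(np.array(p,float)+.5)/[5.5,5.4]-.5+[300,235]
c5=lambda p:un(p,4.4,165,180)
l=[(100,6.93,80),(100,-6.93,80),(-100,-6.93,80),(-100,6.93,80)]
hb=[("top",H1(p),q) for p,q in zip([(66,34),(110,26),(244,549),(194,562)],l)]
hb+=[("scene",H2(p),q) for p,q in zip([(105,265),(85,243),(403,32),(427,57)],l)]
show("hex",hb,[514,216,.2])
j=[("top",c5(p),(75,y,64)) for p,y in zip([(65,243),(203,203),(335,162),(470,122)],T)]
j+=[("top",c5(p),(-75,y,64)) for p,y in zip([(140,536),(285,490),(428,445),(563,403)],T)]
j+=[("scene",H2(p),(75,y,64)) for p,y in zip([(410,513),(290,405),(170,300),(62,213)],T)]
j+=[("scene",H2(p),(-75,y,64)) for p,y in zip([(650,315),(525,220),(403,132)],T)]
show("job",j,[506,284,.22])
print("collar",back("top",c5((248,347)),38),back("scene",H2((398,352)),38))
E
python3 fit3.py | sed -n '/====/,$p'
```

```text
=====
hex ('top',) [514.6651 216.4008   0.1817] maxres 1.1069209672654665
hex ('scene',) [514.0704 220.4339   0.2054] maxres 1.7631136228512219
hex ('top', 'scene') [514.2119 217.9031   0.1916] maxres 2.066459244831634
job ('top',) [506.5273 282.6135   0.2324] maxres 1.123577746347678
job ('scene',) [507.3491 285.151    0.2375] maxres 0.9539842020767537
job ('top', 'scene') [506.7154 283.5267   0.2345] maxres 1.4956601294556435
collar [[502.2023 318.9657  38.    ]] [[503.6642 321.9368  38.    ]]
```

Run:
```python
from h import *
a=cv2.imread("pics/top1.png").astype(float).mean(2)
for f,(r0,r1),k in(("h",(222,270),None),):
  pts=[]
  for r in range(r0,r1):
    row=a[r]; c0=251+(r-203)*0.255+4
    u=np.arange(int(c0-7),int(c0+9)); v=row[u]; 
    # sub-pixel half-max crossing of bright flat
    hi=np.sort(v)[-4:].mean(); 
    side=[]
    up=np.argmax(v); 
    pts.append((r,u,v.round(0).astype(int),hi))
    if r%8==0: print(r,u[0],v.astype(int))
```

```text
224 253 [ 72  80  98 112 114 114 112 112 101  82  66  61  52  34  22  24]
232 255 [ 71  78  94 109 112 112 112 109 106  86  67  62  55  37  29  37]
240 257 [ 68  76  88 101 110 110 111 110 109  94  72  61  54  42  33  36]
248 259 [ 68  75  87  99 110 110 111 110 110  98  77  64  58  48  30  26]
256 261 [ 66  73  84  96 108 110 110 110 110 100  82  67  61  53  36  27]
264 263 [ 64  72  80  95 107 111 111 110 110 107  90  67  59  54  38  27]
```

Run:
```python
from h import *
a=cv2.imread("pics/top1.png").astype(float).mean(2)
L=[];Rr=[]
for r in range(212,280):
    u=np.arange(int(253+(r-224)*0.25-1),int(253+(r-224)*0.25+17)); v=a[r][u]
    i=np.where((v[:-1]<91)&(v[1:]>=91))[0]; j=np.where((v[:-1]>=91)&(v[1:]<91))[0]
    if len(i) and len(j):
        i=i[0];j=j[-1]
        L.append((u[i]+(91-v[i])/(v[i+1]-v[i]),r)); Rr.append((u[j]+(91-v[j])/(v[j+1]-v[j]),r))
for n,P in(("L",L),("R",Rr)):
    W=back("top",P,80); p,cv=np.polyfit(W[:,0],W[:,1],1,cov=True); print(n,"yaw",np.arctan(p[0]),cv[0,0]**.5,"y at x=514.5",np.polyval(p,514.5))
```

```text
L yaw 0.21100052203663866 0.0004320006205210415 y at x=514.5 225.43794682076359
R yaw 0.21113261277712866 0.0004180527026142542 y at x=514.5 210.7601739245299
```

```bash
python3 go.py 514.4 218.4 110 3.3526
```

```text
t 14.55 pos [550.414 -73.63  173.38 ] rpy [ 3.14  -0.002 -3.001] F [-0.168  0.601  0.02 ] w 51.3 q [-0.155  0.399  1.828  0.001  0.917 -1.867]
SHIFT cm [-0.538 29.41   6.382] TURN [ 0.002 -0.001 -0.07 ]
```

>>> apply_moves --rows '[-0.1,5,0.2,0,0,-0.01,0.2,-0.2,10,0.6,0,0,-0.02,0.2,-0.3,15,1,0,0,-0.03,0.2,-0.4,20,1.4,0,0,-0.045,0.2,-0.5,25,2,0,0,-0.06,0.2]'

```text
time_s: 15.05
eef_pos: [521.5, 173.3, 154.2]
orientation: [3.14, 0.0, -2.943]
wrist_force: [1.1, -0.2, 0.2]
width: 51.0
```

```bash
python3 go.py 514.4 218.4 110 3.3526
```

```text
t 15.05 pos [521.542 173.347 154.172] rpy [ 3.14   0.    -2.943] F [ 1.058 -0.152  0.221] w 51.0 q [ 0.298  0.418  1.853  0.002  0.87  -1.473]
SHIFT cm [-0.19   4.551  4.424] TURN [ 0.001  0.    -0.012]
```

>>> apply_moves --rows '[-0.19,4.5,1,0,0,-0.012,0.2,-0.19,4.55,3,0,0,-0.012,0.2,-0.19,4.55,5,0,0,-0.012,0.2,-0.19,4.55,6.5,0,0,-0.012,0.2,-0.19,4.55,6.5,0,0,-0.012,0.2]'

```text
time_s: 15.55
eef_pos: [513.8, 216.9, 87.2]
orientation: [3.141, -0.003, -2.932]
wrist_force: [0.9, -0.8, 0.3]
width: 50.9
```

```bash
python3 go.py 514.4 218.4 47 3.3526;  python3 - <<'E'
from h import *
a=read_camera("scene")[200:380,270:470]; cv2.imwrite("pics/g12.png",cv2.resize(a,None,fx=4,fy=3.3))
E
```

```text
t 15.55 pos [513.82  216.911  87.15 ] rpy [ 3.141 -0.003 -2.932] F [ 0.898 -0.818  0.292] w 50.9 q [ 0.377  0.534  1.862  0.002  0.749 -1.404]
SHIFT cm [-0.102  0.131  4.015] TURN [ 0.001 -0.003 -0.002]
```

View pics/g12.png

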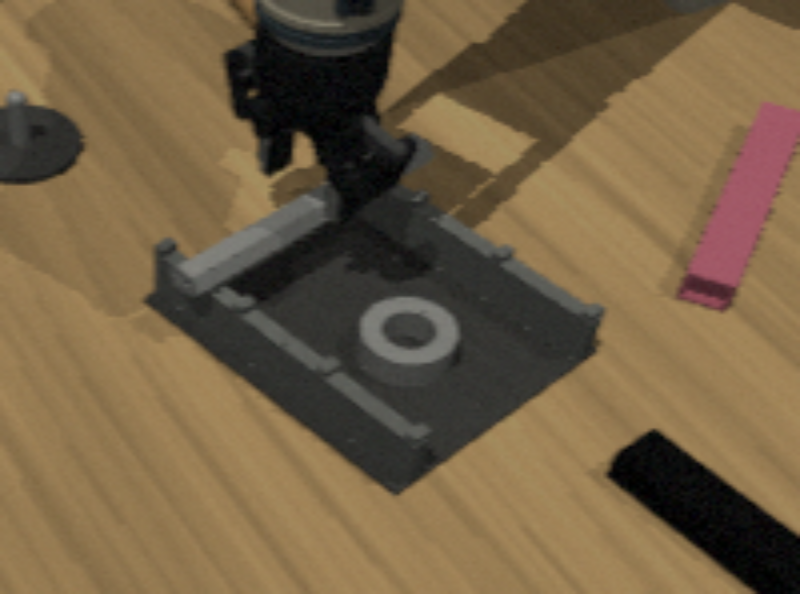

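>>> apply_moves --rows '[-0.1,0.13,1.2,0,-0.003,-0.002,0.2,-0.1,0.13,2.4,0,-0.003,-0.002,0.2,-0.1,0.13,3.5,0,-0.003,-0.002,0.2,-0.1,0.13,4,0,-0.003,-0.002,0.2,-0.1,0.13,4,0,-0.003,-0.002,0.2]'

```text
time_s: 16.1
eef_pos: [514.4, 218.5, 47.3]
orientation: [3.141, -0.001, -2.93]
wrist_force: [0.0, 0.1, -0.3]
width: 51.4
```

>>> apply_moves --rows '[0,0,0,0,0,0,-0.7,0,0,0,0,0,0,-0.7,0,0,0,0,0,0,-0.7,0,0,0,0,0,0,-0.7,0,0,0,0,0,0,-0.7]'

```text
time_s: 16.6
eef_pos: [514.6, 218.6, 47.7]
orientation: [3.141, -0.0, -2.93]
wrist_force: [-0.8, -0.1, 4.8]
width: 25.6
```

```bash
python3 go.py 514.4 218.4 47 3.3526
```

```text
t 16.6 pos [514.569 218.581  47.7  ] rpy [ 3.141 -0.    -2.93 ] F [-0.782 -0.136  4.762] w 25.6 q [ 0.38   0.601  1.87   0.001  0.67  -1.403]
SHIFT cm [ 0.02  -0.014  0.07 ] TURN [ 0.001 -0.     0.   ]
```

>>> apply_moves --rows '[0,0,-0.5,0,0,0,-0.7,0,0,-1.5,0,0,0,-0.7,0,0,-3,0,0,0,-0.7,0,0,-4,0,0,0,-0.7,0,0,-4,0,0,0,-0.7]'

```text
time_s: 17.1
eef_pos: [515.9, 219.1, 89.9]
orientation: [3.14, 0.004, -2.93]
wrist_force: [1.2, 0.3, -2.3]
width: 25.4
```

```bash
python3 go.py 570 -187.9 165 3.28;  python3 - <<'E'
from h import *
a=read_camera("scene")[200:340,290:440]; cv2.imwrite("pics/g13.png",cv2.resize(a,None,fx=5,fy=4.2,interpolation=cv2.INTER_CUBIC))
E
```

```text
t 17.1 pos [515.948 219.099  89.937] rpy [ 3.14   0.004 -2.93 ] F [ 1.224  0.339 -2.281] w 25.4 q [ 0.38   0.53   1.86   0.001  0.747 -1.403]
SHIFT cm [  3.228 -40.917  -7.58 ] TURN [0.002 0.004 0.073]
```

View pics/g13.png

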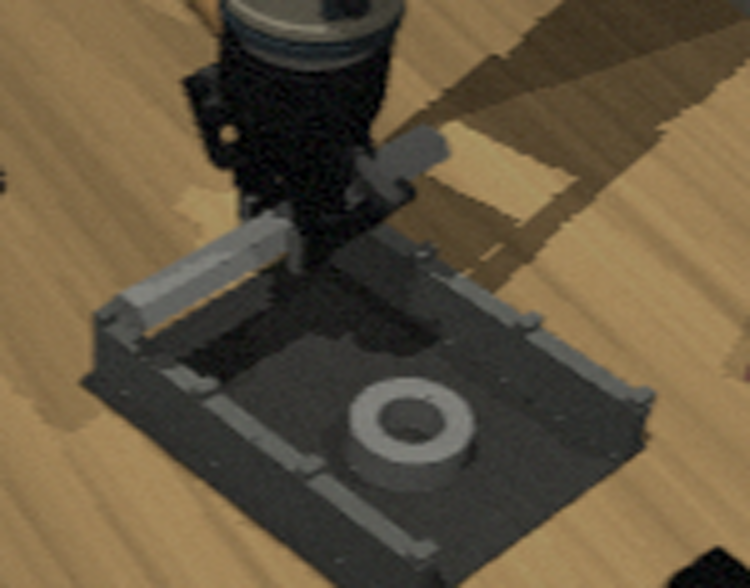

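Run:
```python
from h import *
a=read_camera("scene"); a=np.clip(a.astype(float)*1.5,0,255).astype(np.uint8)
cv2.imwrite("pics/g14.png",cv2.resize(a[235:295,300:360],None,fx=10,fy=10,interpolation=cv2.INTER_CUBIC))
```

```text
(no output)
```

View pics/g14.png

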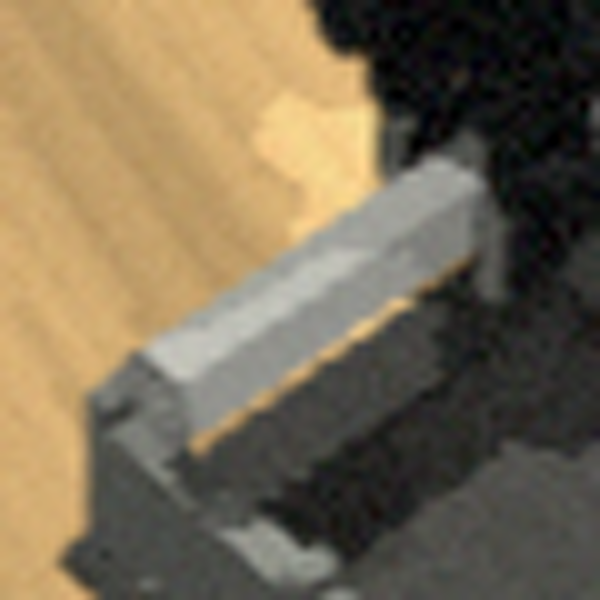

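>>> apply_moves --rows '[0,0,-3,0,0,0,-0.7,0,0,-7,0,0,0,-0.7,0.35,-4,-7.6,0,0,0.01,-0.7,0.7,-8.5,-7.6,0,0,0.018,-0.7,1.05,-13,-7.6,0,0,0.027,-0.7]'

```text
time_s: 17.7
eef_pos: [531.6, 88.2, 164.3]
orientation: [3.141, 0.001, -2.956]
wrist_force: [0.3, -0.3, -2.6]
width: 25.6
```

```bash
python3 go.py 570 -187.9 165 3.28
```

```text
t 17.7 pos [531.598  88.234 164.269] rpy [ 3.141  0.001 -2.956] F [ 0.266 -0.334 -2.636] w 25.6 q [ 0.142  0.389  1.871  0.001  0.88  -1.616]
SHIFT cm [  1.324 -27.848  -0.102] TURN [0.001 0.001 0.047]
```

>>> apply_moves --rows '[0.2,-4.5,0,0,0,0.008,-0.7,0.45,-9.5,0,0,0,0.017,-0.7,0.7,-14.5,0,0,0,0.026,-0.7,0.95,-19.5,0,0,0,0.034,-0.7,1.15,-24.5,0,0,0,0.042,-0.7]'

```text
time_s: 18.2
eef_pos: [564.9, -156.4, 163.4]
orientation: [3.14, 0.0, -2.998]
wrist_force: [0.7, 0.2, -1.5]
width: 25.0
```

```bash
python3 go.py 570 -187.9 90 3.28
```

```text
t 18.2 pos [ 564.898 -156.43   163.378] rpy [ 3.14   0.    -2.998] F [ 0.682  0.156 -1.503] w 25.0 q [-0.291  0.453  1.766  0.002  0.924 -2.006]
SHIFT cm [-0.055 -3.199  7.333] TURN [0.002 0.    0.005]
```

>>> apply_moves --rows '[-0.05,-2,0.5,0,0,0.005,-0.7,-0.05,-3.2,2.5,0,0,0.005,-0.7,-0.05,-3.2,5,0,0,0.005,-0.7,-0.05,-3.2,7.5,0,0,0.005,-0.7,-0.05,-3.2,7.5,0,0,0.005,-0.7]'

```text
time_s: 18.7
eef_pos: [566.9, -187.1, 84.5]
orientation: [3.136, -0.007, -3.004]
wrist_force: [-0.7, 0.1, -2.8]
width: 25.5
```

```bash
python3 go.py 570 -187.9 48 3.28
python3 - <<'E'
from h import *
a=read_camera("scene"); a=np.clip(a.astype(float)*1.5,0,255).astype(np.uint8)
cv2.imwrite("pics/g15.png",cv2.resize(a[140:230,190:300],None,fx=7,fy=6.5,interpolation=cv2.INTER_CUBIC))
E
```

```text
t 18.7 pos [ 566.867 -187.092   84.483] rpy [ 3.136 -0.007 -3.004] F [-0.659  0.135 -2.823] w 25.5 q [-0.339  0.583  1.77   0.002  0.796 -2.05 ]
SHIFT cm [-0.324 -0.142  3.645] TURN [ 0.005 -0.007 -0.001]
```

View pics/g15.png

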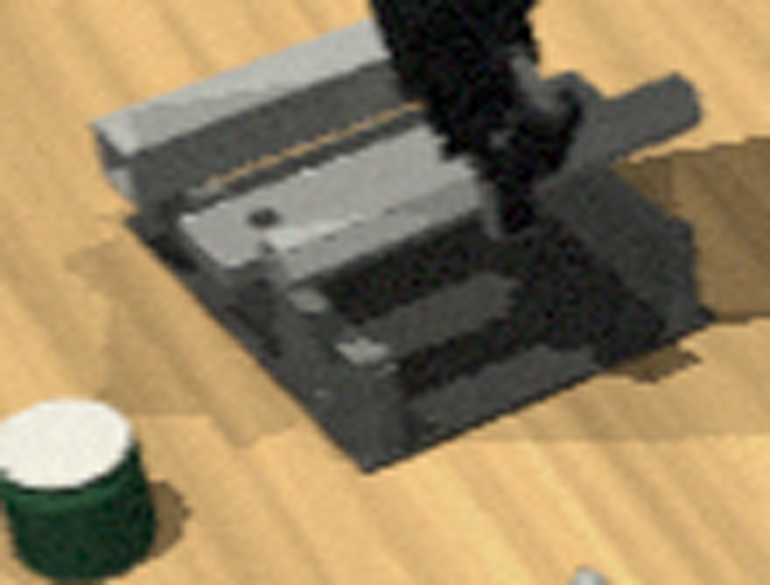

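>>> apply_moves --rows '[-0.3,-0.14,1,0.003,-0.004,0,-0.7,-0.3,-0.14,2,0.003,-0.004,0,-0.7,-0.3,-0.14,2.8,0.003,-0.004,0,-0.7,-0.3,-0.14,3.1,0.003,-0.004,0,-0.7,-0.3,-0.14,3.2,0.003,-0.004,0,-0.7]'

```text
time_s: 19.25
eef_pos: [571.1, -188.1, 54.1]
orientation: [3.14, -0.001, -3.003]
wrist_force: [0.3, -0.7, -2.0]
width: 25.2
```

```bash
python3 go.py 570 -187.9 48 3.28
```

```text
t 19.25 pos [ 571.07  -188.134   54.057] rpy [ 3.14  -0.001 -3.003] F [ 0.3   -0.692 -1.985] w 25.2 q [-0.338  0.633  1.772  0.001  0.738 -2.048]
SHIFT cm [0.102 0.037 0.606] TURN [ 0.001 -0.001 -0.   ]
```

>>> apply_moves --rows '[0,0,0.2,0,0,0,-0.7,0,0,0.35,0,0,0,-0.7,0,0,0.45,0,0,0,-0.7,0,0,0.5,0,0,0,-0.7]'

```text
time_s: 19.65
eef_pos: [571.1, -188.2, 49.1]
orientation: [3.141, -0.001, -3.003]
wrist_force: [0.1, 0.1, -3.2]
width: 25.3
```

>>> apply_moves --rows '[0,0,0.07,0,0,0,-0.7,0,0,0.14,0,0,0,-0.7,0,0,0.2,0,0,0,-0.7]'

```text
time_s: 19.95
eef_pos: [571.2, -188.2, 47.7]
orientation: [3.141, -0.0, -3.003]
wrist_force: [-3.0, 0.6, 9.0]
width: 25.5
```

>>> apply_moves --rows '[0,0,0.07,0,0,0,-0.7,0,0,0.1,0,0,0,-0.7]'

```text
time_s: 20.15
eef_pos: [571.2, -188.2, 47.6]
orientation: [3.141, -0.0, -3.003]
wrist_force: [-4.4, 2.0, 10.2]
width: 25.4
```

>>> apply_moves --rows '[0,0,0,0,0,0,-0.35,0,0,0,0,0,0,-0.2,0,0,0,0,0,0,0,0,0,0,0,0,0,0.2,0,0,-2,0,0,0,0.2]'

```text
time_s: 20.65
eef_pos: [569.5, -187.6, 65.6]
orientation: [3.139, -0.005, -3.003]
wrist_force: [0.1, -0.7, 0.7]
width: 51.4
```

>>> apply_moves --rows '[0,0,-2,0,0,0,0.2,0,2,-6,0,0,0,0.2,0,7,-8,0,0,0,0.2,0,12,-8,0,0,0,0.2,0,17,-8,0,0,0,0.2]'

```text
time_s: 21.15
eef_pos: [547.2, -21.7, 147.3]
orientation: [3.139, -0.002, -3.005]
wrist_force: [1.0, 1.1, -0.5]
width: 50.9
```

```bash
python3 go.py 502.9 320.4 150 3.376
python3 - <<'E'
from h import *
a=read_camera("scene"); cv2.imwrite("pics/scene2.png",a);b=read_camera("top"); cv2.imwrite("pics/top2.png",b);a=np.clip(a.astype(float)*1.5,0,255).astype(np.uint8)
cv2.imwrite("pics/g16.png",cv2.resize(a[140:230,190:300],None,fx=7,fy=6.5,interpolation=cv2.INTER_CUBIC))
b=np.clip(b.astype(float)*1.5,0,255).astype(np.uint8)
cv2.imwrite("pics/g17.png",cv2.resize(b[140:270,400:550],None,fx=5,fy=4.6,interpolation=cv2.INTER_CUBIC))
E
```

```text
t 21.15 pos [547.235 -21.734 147.305] rpy [ 3.139 -0.002 -3.005] F [ 0.96   1.131 -0.511] w 50.9 q [-0.063  0.427  1.859  0.003  0.858 -1.772]
SHIFT cm [-0.276 34.499 -0.178] TURN [ 0.003 -0.002 -0.098]
```

View pics/g16.png

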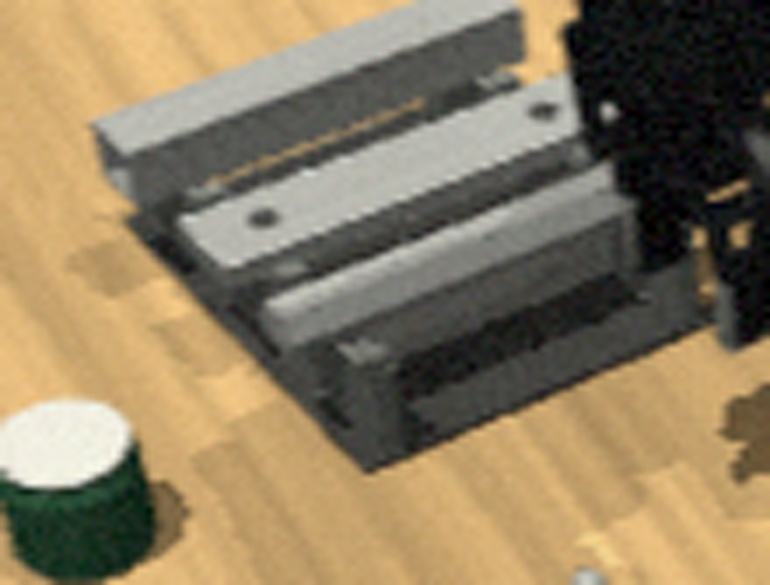

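View pics/g17.png

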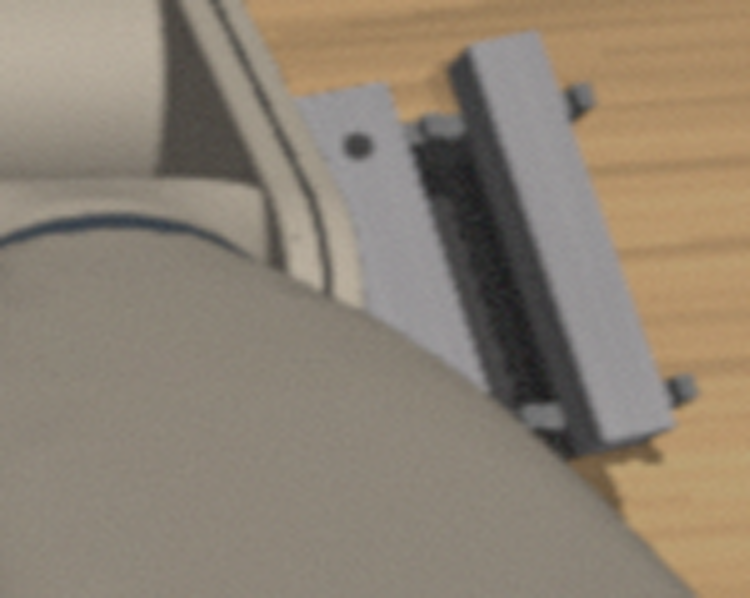

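>>> apply_moves --rows '[-0.05,5,-0.1,0,0,-0.01,1,-0.1,10,-0.1,0,0,-0.03,1,-0.15,15,-0.1,0,0,-0.04,1,-0.2,20,-0.1,0,0,-0.055,1,-0.2,25,-0.1,0,0,-0.07,1]'

```text
time_s: 21.75
eef_pos: [512.7, 226.1, 148.4]
orientation: [3.137, -0.004, -2.928]
wrist_force: [0.5, 0.5, 0.7]
width: 85.6
```

```bash
python3 go.py 503 320.5 100 3.376
python3 - <<'E'
from h import *
a=read_camera("scene"); cv2.imwrite("pics/scene3.png",a);b=read_camera("top"); cv2.imwrite("pics/top3.png",b)
b=np.clip(b.astype(float)*1.5,0,255).astype(np.uint8)
cv2.imwrite("pics/g18.png",cv2.resize(b[140:270,400:550],None,fx=5,fy=4.6,interpolation=cv2.INTER_CUBIC))
a=np.clip(a.astype(float)*1.5,0,255).astype(np.uint8)
cv2.imwrite("pics/g19.png",cv2.resize(a[130:230,190:300],None,fx=7,fy=6,interpolation=cv2.INTER_CUBIC))
E
```

```text
t 21.75 pos [512.707 226.121 148.441] rpy [ 3.137 -0.004 -2.928] F [0.452 0.453 0.716] w 85.6 q [ 0.391  0.442  1.83   0.007  0.873 -1.397]
SHIFT cm [-1.069  9.408  4.882] TURN [ 0.005 -0.004 -0.021]
```

View pics/g18.png

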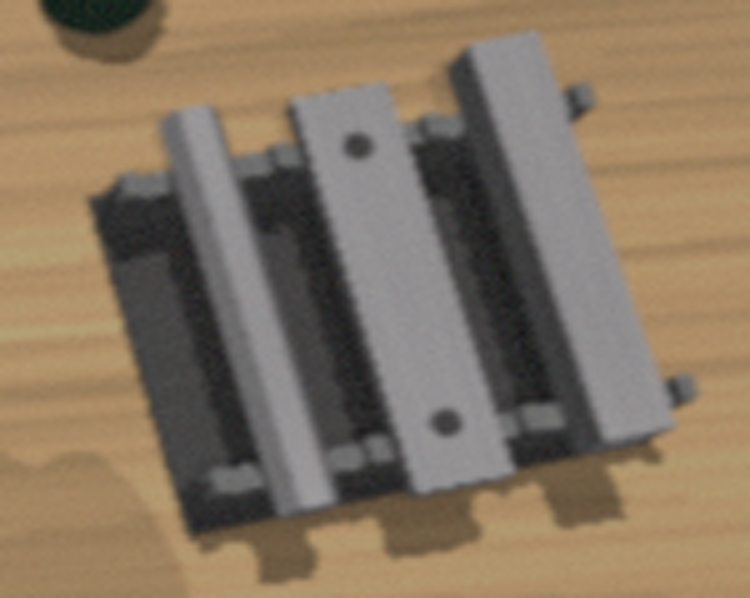

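View pics/g19.png

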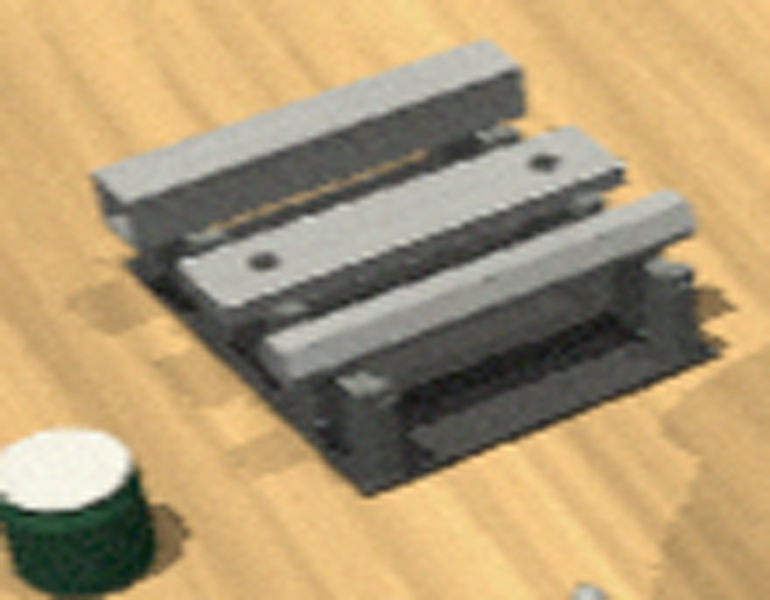

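```bash
cat > fit4.py <<'E'
from fit import *
print("=====")
G18=lambda p:(np.array(p,float)+.5)/[5,4.6]-.5+[400,140]
G19=lambda p:(np.array(p,float)+.5)/[7,6]-.5+[190,130]
def q(w,z): return [(100,w,z),(100,-w,z),(-100,-w,z),(-100,w,z)]
def show(n,s,x0):
    for cams in (("top",),("scene",)):
        ss=[p for p in s if p[0] in cams]
        if ss: x,r=fit(ss,x0); print(n,cams,x,"maxres",abs(r).max())
def both(w,z,t,s): return [("top",G18(p),l) for p,l in zip(t,q(w,z))]+[("scene",G19(p),l) for p,l in zip(s,q(w,z))]
show("tube, TCP 590.5 -326.9 .138",both(16,88,[(470,48),(538,32),(672,428),(603,440)],[(130,205),(95,175),(488,40),(523,68)]),[590,-327,.14])
show("flat, TCP 578.5 -256.6 .138",both(22,70,[(292,101),(388,85),(514,470),(412,492)],[(228,307),(178,262),(572,127),(625,168)]),[580,-257,.14])
show("hex",both(6.93,80,[(175,117),(212,106),(333,498),(290,512)],[(297,362),(268,342),(672,192),(693,210)]),[570,-190,.14])
a=cv2.imread("pics/top3.png").astype(float).mean(2)
L=[];Rr=[]
u0=400+190/5
for r in range(175,240):
    c=G18((195+(( r-140)*4.6-115)*0.30,(r-140)*4.6))[0]; u=np.arange(int(c-9),int(c+10)); v=a[r][u]
    k=len(v)//2; m=v[k-1:k+2].mean(); th=(m*0.83)
    i=k
    while i>0 and v[i]>=th:i-=1
    j=k
    while j<len(v)-1 and v[j]>=th:j+=1
    if r%16==0: print(r,u[0],v.astype(int),u[i],u[j])
    L.append((u[i]+(th-v[i])/(v[i+1]-v[i]),r)); Rr.append((u[j-1]+(th-v[j-1])/(v[j]-v[j-1]),r))
for n,P in(("L",L),("R",Rr)):
    W=back("top",P,80); p,cv=np.polyfit(W[:,0],W[:,1],1,cov=True); print(n,"yaw",np.arctan(p[0]),cv[0,0]**.5,"y at x=570",np.polyval(p,570))
E
python3 fit4.py | sed -n '/====/,$p'
```

```text
=====
tube, TCP 590.5 -326.9 .138 ('top',) [ 591.1441 -327.1534    0.1323] maxres 0.7486370553259007
tube, TCP 590.5 -326.9 .138 ('scene',) [ 592.5328 -323.9133    0.1484] maxres 0.322532342316606
flat, TCP 578.5 -256.6 .138 ('top',) [ 577.6716 -257.0204    0.1282] maxres 1.067633872978604
flat, TCP 578.5 -256.6 .138 ('scene',) [ 579.418  -255.1843    0.1287] maxres 0.4946188295987781
hex ('top',) [ 569.9434 -187.7612    0.1272] maxres 1.610118533412816
hex ('scene',) [ 571.1789 -182.6659    0.1512] maxres 1.150616032185269
176 432 [ 82  73  68  71  72  71  78  90  98  99 100 101  97  87  73  69  73  72
  72] 438 446
192 437 [25 46 61 69 72 74 81 92 97 97 99 98 94 77 58 49 42 45 43] 443 450
208 441 [27 36 56 70 72 72 75 86 95 97 96 96 96 86 69 54 45 43 45] 447 455
224 445 [27 29 44 63 70 73 74 79 91 98 97 97 97 93 82 64 49 48 45] 451 460
L yaw 0.13407123984507036 0.0007150131662677998 y at x=570 -181.2364419182713
R yaw 0.13905449394408356 0.0005161058779362394 y at x=570 -196.1801891643691
```

```bash
python3 go.py 502.4 319.3 80 3.376
```

```text
t 21.85 pos [512.507 229.533 148.568] rpy [ 3.136 -0.003 -2.923] F [-0.514 -0.561  1.369] w 85.3 q [ 0.397  0.443  1.828  0.008  0.873 -1.398]
SHIFT cm [-0.981  8.942  6.906] TURN [ 0.006 -0.003 -0.016]
```

>>> apply_moves --rows '[-0.6,5,0,0.003,0,-0.01,1,-0.98,8.9,0.5,0.005,-0.003,-0.016,1,-0.98,8.95,3,0.005,-0.003,-0.016,1,-0.98,8.95,5.5,0.005,-0.003,-0.016,1,-0.98,8.95,6.9,0.005,-0.003,-0.016,1]'

```text
time_s: 22.35
eef_pos: [501.8, 318.3, 78.1]
orientation: [-3.141, -0.003, -2.907]
wrist_force: [0.2, 0.1, 0.3]
width: 85.6
```

```bash
python3 go.py 502.4 319.3 6.5 3.376
python3 - <<'E'
from h import *
a=read_camera("scene");a=np.clip(a.astype(float)*1.5,0,255).astype(np.uint8)
cv2.imwrite("pics/g20.png",cv2.resize(a[220:360,300:440],None,fx=5,fy=4.2,interpolation=cv2.INTER_CUBIC))
E
```

```text
t 22.35 pos [501.752 318.327  78.065] rpy [-3.141 -0.003 -2.907] F [0.213 0.133 0.343] w 85.6 q [ 0.545  0.588  1.782  0.001  0.774 -1.261]
SHIFT cm [-0.104  0.081  7.156] TURN [-0.    -0.003  0.   ]
```

View pics/g20.png

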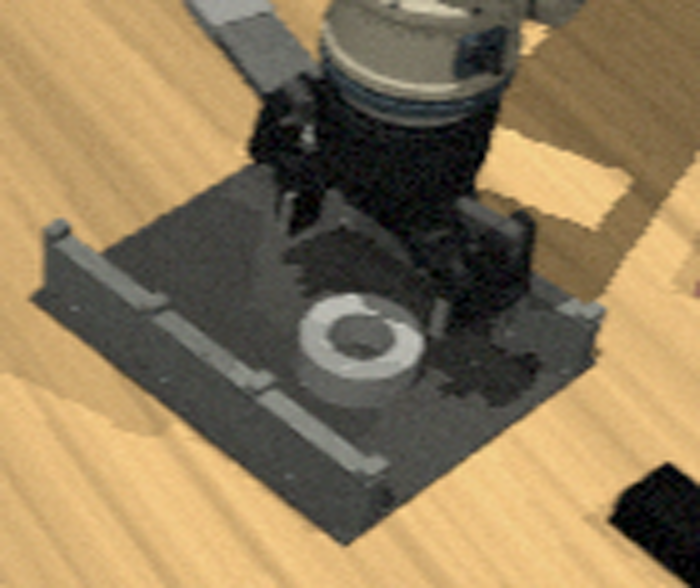

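>>> apply_moves --rows '[-0.1,0.08,1.5,0,-0.003,0,1,-0.1,0.08,3,0,-0.003,0,1,-0.1,0.08,4.5,0,-0.003,0,1,-0.1,0.08,5.5,0,-0.003,0,1,-0.1,0.08,5.5,0,-0.003,0,1]'

```text
time_s: 22.9
eef_pos: [500.8, 317.8, 20.1]
orientation: [-3.14, -0.004, -2.908]
wrist_force: [-0.4, 0.2, -0.3]
width: 85.3
```

```bash
python3 go.py 502.4 319.3 6.5 3.376
python3 - <<'E'
from h import *
a=read_camera("scene");a=np.clip(a.astype(float)*1.5,0,255).astype(np.uint8)
cv2.imwrite("pics/g21.png",cv2.resize(a[220:360,300:440],None,fx=5,fy=4.2,interpolation=cv2.INTER_CUBIC))
E
```

```text
t 22.9 pos [500.799 317.788  20.075] rpy [-3.14  -0.004 -2.908] F [-0.407  0.208 -0.317] w 85.3 q [ 0.546  0.682  1.792 -0.     0.673 -1.259]
SHIFT cm [-0.196  0.112  1.356] TURN [-0.002 -0.004 -0.001]
```

View pics/g21.png

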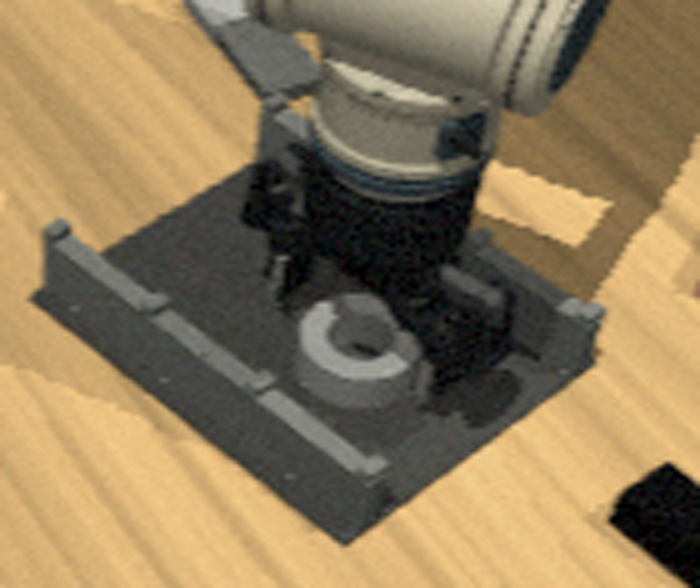

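>>> apply_moves --rows '[-0.2,0.1,0.5,0,-0.004,0,1,-0.2,0.1,0.9,0,-0.004,0,1,-0.2,0.1,1.25,0,-0.004,0,1,-0.2,0.1,1.35,0,-0.004,0,1]'

```text
time_s: 23.35
eef_pos: [502.8, 319.6, 7.2]
orientation: [-3.14, 0.001, -2.908]
wrist_force: [-0.3, -0.6, 1.2]
width: 85.1
```

>>> apply_moves --rows '[0,0,0,0,0,0,0.6,0,0,0,0,0,0,0.4,0,0,0,0,0,0,0,0,0,0,0,0,0,0,0,0,0,0,0,0,0]'

```text
time_s: 23.85
eef_pos: [503.0, 319.9, 7.8]
orientation: [-3.141, 0.001, -2.908]
wrist_force: [-1.4, 0.5, 6.1]
width: 57.1
```

>>> apply_moves --rows '[0,0,-0.5,0,0,0,0,0,0,-2,0,0,0,0,0,0,-5,0,0,0,0,0,0,-8,0,0,0,0,0,0,-8,0,0,0,0]'

```text
time_s: 24.35
eef_pos: [505.3, 321.4, 92.3]
orientation: [3.14, 0.008, -2.908]
wrist_force: [0.2, 0.5, -3.4]
width: 57.1
```

```bash
python3 go.py 618 18 130 3.376
python3 - <<'E'
from h import *
a=read_camera("scene");a=np.clip(a.astype(float)*1.5,0,255).astype(np.uint8)
cv2.imwrite("pics/g22.png",cv2.resize(a[200:340,300:440],None,fx=5,fy=4.2,interpolation=cv2.INTER_CUBIC))
E
```

```text
t 24.35 pos [505.319 321.388  92.306] rpy [ 3.14   0.008 -2.908] F [ 0.228  0.454 -3.428] w 57.1 q [ 0.547  0.568  1.775 -0.002  0.79  -1.256]
SHIFT cm [ -3.967 -32.118  -3.78 ] TURN [ 0.001  0.008 -0.001]
```

View pics/g22.png

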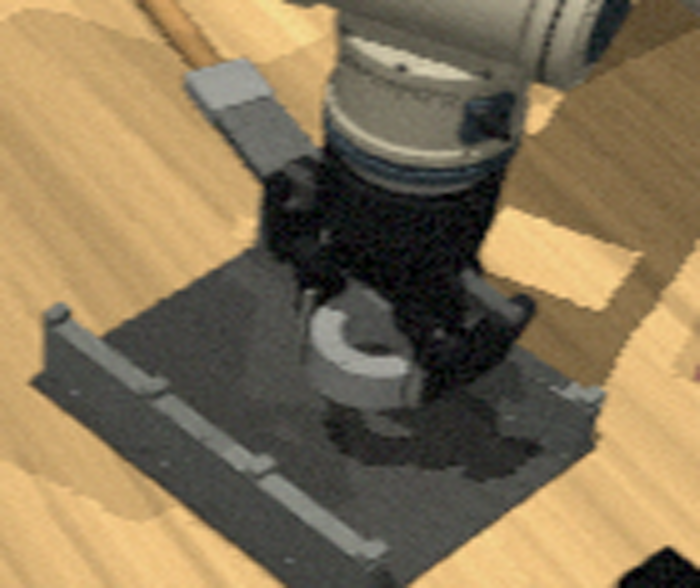

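>>> apply_moves --rows '[0,0,-3.7,0,0,0,0,-0.5,-4,-3.7,0,0.004,0,0,-1.05,-8.5,-3.7,0,0.004,0,0,-1.6,-13,-3.7,0,0.004,0,0,-2.15,-17.5,-3.7,0,0.004,0,0]'

```text
time_s: 24.9
eef_pos: [564.6, 153.6, 126.0]
orientation: [3.141, -0.001, -2.907]
wrist_force: [-0.1, 0.7, -4.3]
width: 57.5
```

```bash
python3 go.py 617.8 17.8 130 3.376
```

```text
t 24.9 pos [564.639 153.572 125.968] rpy [ 3.141 -0.001 -2.907] F [-0.114  0.698 -4.286] w 57.5 q [ 0.245  0.505  1.787  0.     0.85  -1.561]
SHIFT cm [ -2.016 -14.441  -0.41 ] TURN [ 0.    -0.001  0.   ]
```

>>> apply_moves --rows '[-0.55,-4,-0.2,0,0,0,0,-1.1,-8,-0.4,0,0,0,0,-1.7,-12,-0.4,0,0,0,0,-2.02,-14.4,-0.4,0,0,0,0,-2.02,-14.44,-0.4,0,0,0,0]'

```text
time_s: 25.4
eef_pos: [617.9, 14.5, 128.5]
orientation: [3.142, -0.002, -2.911]
wrist_force: [0.3, 1.1, -4.5]
width: 57.4
```

```bash
python3 go.py 617.8 17.8 90 3.376
python3 - <<'E'
from h import *
a=read_camera("scene");a=np.clip(a.astype(float)*1.5,0,255).astype(np.uint8)
cv2.imwrite("pics/g23.png",cv2.resize(a[150:270,210:350],None,fx=5,fy=4.5,interpolation=cv2.INTER_CUBIC))
a=read_camera("top");a=np.clip(a.astype(float)*1.5,0,255).astype(np.uint8)
cv2.imwrite("pics/g24.png",cv2.resize(a[140:260,280:420],None,fx=5,fy=4.5,interpolation=cv2.INTER_CUBIC))
E
```

```text
t 25.4 pos [617.945  14.512 128.495] rpy [ 3.142 -0.002 -2.911] F [ 0.279  1.137 -4.495] w 57.4 q [ 0.004  0.542  1.709 -0.001  0.893 -1.797]
SHIFT cm [-0.07   0.323  3.849] TURN [ 0.    -0.002 -0.003]
```

View pics/g23.png

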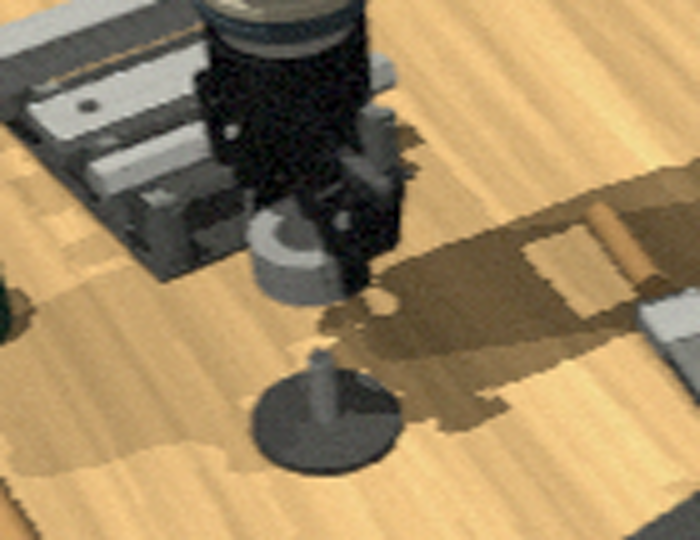

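View pics/g24.png

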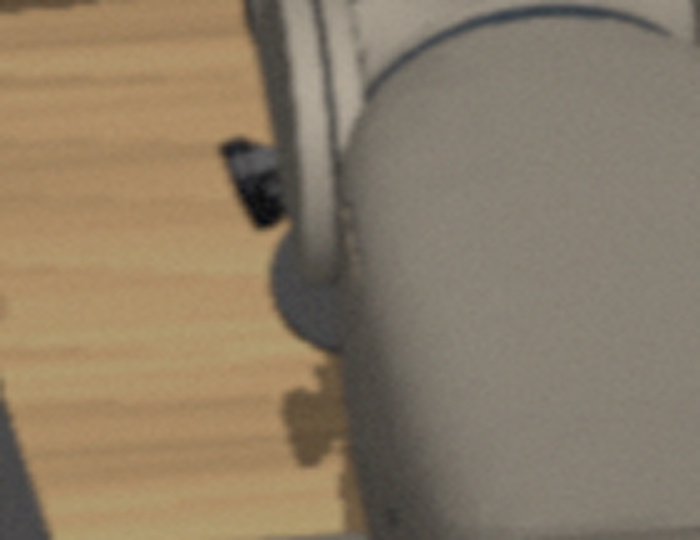

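Run:
```python
from h import *
t=np.linspace(0,2*np.pi,200)
for z in (126,158):
    C=proj("scene",np.c_[617.9+30*np.cos(t),14.5+30*np.sin(t),np.full(200,z)]); C=(C-[210,150]+.5)*[5,4.5]
    print(z,"left",C[:,0].min(),"bottom",C[:,1].max(),C[C[:,1].argmax()],"right",C[:,0].max())
P=(proj("scene",[[617.8,17.8,64],[617.8,17.8,8]])-[210,150]+.5)*[5,4.5];print(P)
```

```text
126 left 254.21195400264196 bottom 309.50876311488526 [308.97422983 309.50876311] right 371.3897092901624
158 left 248.86629216823763 bottom 268.1301064153473 [304.7233701  268.13010642] right 368.5448080902029
[[323.12677123 351.40710076]
 [329.29992404 414.74188234]]
```

>>> apply_moves --rows '[-0.07,0.32,0,0,0,-0.003,0,-0.07,0.32,1,0,0,-0.003,0,-0.07,0.32,2.5,0,0,-0.003,0,-0.07,0.32,3.8,0,0,-0.003,0,-0.07,0.32,3.8,0,0,-0.003,0]'

```text
time_s: 26.0
eef_pos: [614.4, 20.9, 87.5]
orientation: [3.139, -0.008, -2.905]
wrist_force: [-0.9, -1.0, -3.9]
width: 57.4
```

```bash
python3 go.py 617.8 17.8 12 3.376
python3 - <<'E'
from h import *
a=read_camera("scene");a=np.clip(a.astype(float)*1.5,0,255).astype(np.uint8)
cv2.imwrite("pics/g25.png",cv2.resize(a[150:270,210:350],None,fx=5,fy=4.5,interpolation=cv2.INTER_CUBIC))
E
```

```text
t 26.0 pos [614.367  20.857  87.473] rpy [ 3.139 -0.008 -2.905] F [-0.92  -0.997 -3.924] w 57.4 q [ 0.014  0.599  1.728  0.001  0.824 -1.793]
SHIFT cm [-0.325 -0.395  7.544] TURN [ 0.002 -0.008  0.002]
```

View pics/g25.png

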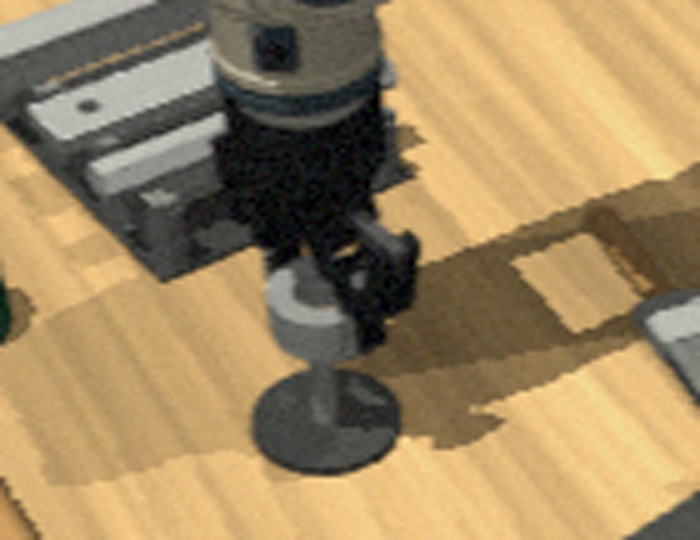

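>>> apply_moves --rows '[-0.25,-0.3,0.3,0.001,-0.004,0.002,0,-0.25,-0.3,0.5,0.001,-0.004,0.002,0,-0.25,-0.3,0.5,0.001,-0.004,0.002,0]'

```text
time_s: 26.35
eef_pos: [618.4, 18.3, 83.6]
orientation: [3.141, -0.003, -2.908]
wrist_force: [0.2, -0.1, -4.2]
width: 57.4
```

```bash
python3 go.py 617.8 17.8 12 3.376
```

```text
t 26.35 pos [618.412  18.263  83.565] rpy [ 3.141 -0.003 -2.908] F [ 0.219 -0.124 -4.238] w 57.4 q [ 0.01   0.607  1.724  0.     0.814 -1.795]
SHIFT cm [ 0.051 -0.037  7.157] TURN [ 0.001 -0.003 -0.   ]
```

>>> apply_moves --rows '[0,0,1.2,0,-0.002,0,0,0,0,2.6,0,-0.002,0,0,0,0,4.0,0,-0.002,0,0,0,0,5.2,0,-0.002,0,0,0,0,6,0,-0.002,0,0]'

```text
time_s: 26.85
eef_pos: [617.3, 18.3, 21.6]
orientation: [3.14, -0.003, -2.908]
wrist_force: [-0.8, 0.1, -4.7]
width: 57.3
```

```bash
python3 go.py 617.8 17.8 12 3.376
python3 - <<'E'
from h import *
a=read_camera("scene");a=np.clip(a.astype(float)*1.5,0,255).astype(np.uint8)
cv2.imwrite("pics/g26.png",cv2.resize(a[150:270,210:350],None,fx=5,fy=4.5,interpolation=cv2.INTER_CUBIC))
E
```

```text
t 26.85 pos [617.313  18.287  21.559] rpy [ 3.14  -0.003 -2.908] F [-0.796  0.061 -4.693] w 57.3 q [ 0.01   0.702  1.736  0.001  0.707 -1.796]
SHIFT cm [-0.039 -0.06   0.956] TURN [ 0.001 -0.003 -0.   ]
```

View pics/g26.png

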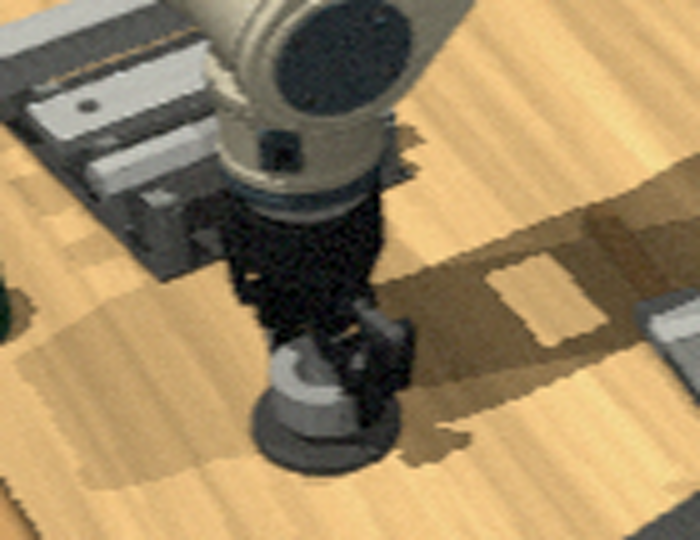

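Over the pin. Finish lowering gently.

>>> apply_moves --rows '[0,0,0.4,0,-0.002,0,0,0,0,0.8,0,-0.002,0,0,0,0,1.0,0,-0.002,0,0,0,0,1.1,0,-0.002,0,0]'

```text
time_s: 27.3
eef_pos: [616.9, 18.3, 9.9]
orientation: [3.14, -0.002, -2.908]
wrist_force: [-3.4, -0.0, 2.8]
width: 57.3
```

```bash
python3 go.py 617.8 17.8 9.5 3.376
```

```text
t 27.3 pos [616.855  18.274   9.854] rpy [ 3.14  -0.002 -2.908] F [-3.391 -0.015  2.835] w 57.3 q [ 0.01   0.72   1.738  0.002  0.686 -1.796]
SHIFT cm [-0.081 -0.068  0.035] TURN [ 0.002 -0.002 -0.   ]
```

>>> apply_moves --rows '[0,0,0.02,0,0,0,0.7,0,0,0,0,0,0,1,0,0,0,0,0,0,1,0,0,-2,0,0,0,1,0,0,-5,0,0,0,1]'

```text
time_s: 27.8
eef_pos: [615.8, 18.2, 59.1]
orientation: [3.139, -0.005, -2.908]
wrist_force: [0.8, 0.4, -1.2]
width: 85.1
```

>>> apply_moves --rows '[0,0,-3,0,0,0,1,0,0,-7,0,0,0,0.6,0,0,-10,0,0,0,0.2,0.3,-4,-10,0,0,0.02,0.2,0.6,-8.5,-10,0,0,0.04,0.2]'

```text
time_s: 28.3
eef_pos: [631.4, -65.7, 161.4]
orientation: [3.141, -0.001, -2.945]
wrist_force: [0.2, -0.2, 0.1]
width: 51.2
```

```bash
python3 go.py 571.0 -188.3 120 3.28
python3 - <<'E'
from h import *
a=read_camera("scene");a=np.clip(a.astype(float)*1.5,0,255).astype(np.uint8)
cv2.imwrite("pics/g27.png",cv2.resize(a[150:270,210:350],None,fx=5,fy=4.5,interpolation=cv2.INTER_CUBIC))
E
```

```text
t 28.3 pos [631.365 -65.675 161.408] rpy [ 3.141 -0.001 -2.945] F [ 0.195 -0.185  0.135] w 51.2 q [-0.123  0.52   1.654  0.001  0.969 -1.89 ]
SHIFT cm [  8.309 -10.853   4.139] TURN [ 0.001 -0.001  0.058]
```

View pics/g27.png

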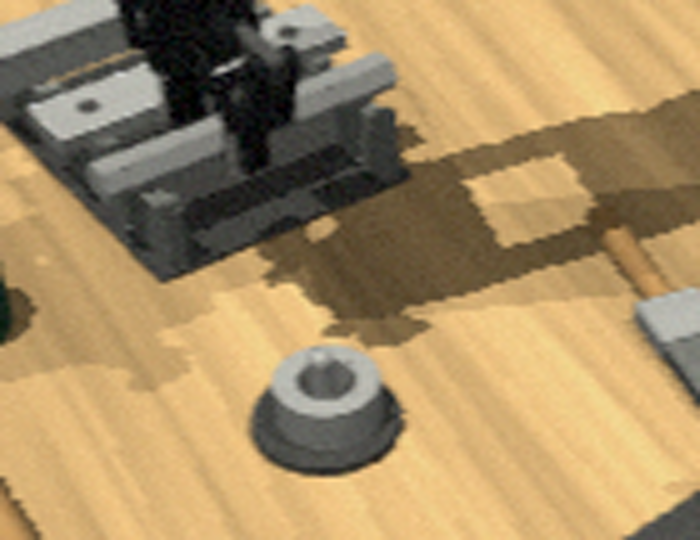

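>>> apply_moves --rows '[2.5,-3,0,0,0,0.02,0.2,5.5,-7,0,0,0,0.04,0.2,8.3,-10.8,1,0,0,0.06,0.2,8.3,-10.85,4,0,0,0.06,0.2,8.3,-10.85,5,0,0,0.06,0.2]'

```text
time_s: 28.85
eef_pos: [569.6, -196.0, 109.5]
orientation: [-3.141, -0.003, -3.013]
wrist_force: [-0.4, -0.7, 0.2]
width: 51.1
```

```bash
python3 go.py 571.0 -188.4 47.5 3.2776
```

```text
t 28.85 pos [ 569.559 -196.001  109.508] rpy [-3.141 -0.003 -3.013] F [-0.437 -0.735  0.173] w 51.1 q [-0.35   0.55   1.753 -0.003  0.841 -2.048]
SHIFT cm [-0.26   0.74   6.199] TURN [-0.001 -0.003 -0.007]
```

>>> apply_moves --rows '[-0.2,0.74,0,0,0,-0.007,0.2,-0.2,0.74,0.5,0,-0.002,-0.007,0.2,-0.2,0.74,1.5,0,-0.002,-0.007,0.2,-0.2,0.74,1.5,0,-0.002,-0.007,0.2]'

```text
time_s: 29.25
eef_pos: [570.4, -187.4, 93.8]
orientation: [-3.141, -0.002, -3.004]
wrist_force: [-0.0, 0.4, 0.2]
width: 51.0
```

```bash
python3 go.py 571.0 -188.4 47.5 3.2776
python3 - <<'E'
from h import *
a=read_camera("scene");a=np.clip(a.astype(float)*1.5,0,255).astype(np.uint8)
cv2.imwrite("pics/g28.png",cv2.resize(a[120:220,190:300],None,fx=7,fy=6,interpolation=cv2.INTER_CUBIC))
E
```

```text
t 29.25 pos [ 570.427 -187.449   93.766] rpy [-3.141 -0.002 -3.004] F [-0.012  0.387  0.206] w 51.0 q [-0.337  0.571  1.764 -0.002  0.809 -2.043]
SHIFT cm [-0.054 -0.101  4.627] TURN [-0.    -0.002  0.001]
```

View pics/g28.png

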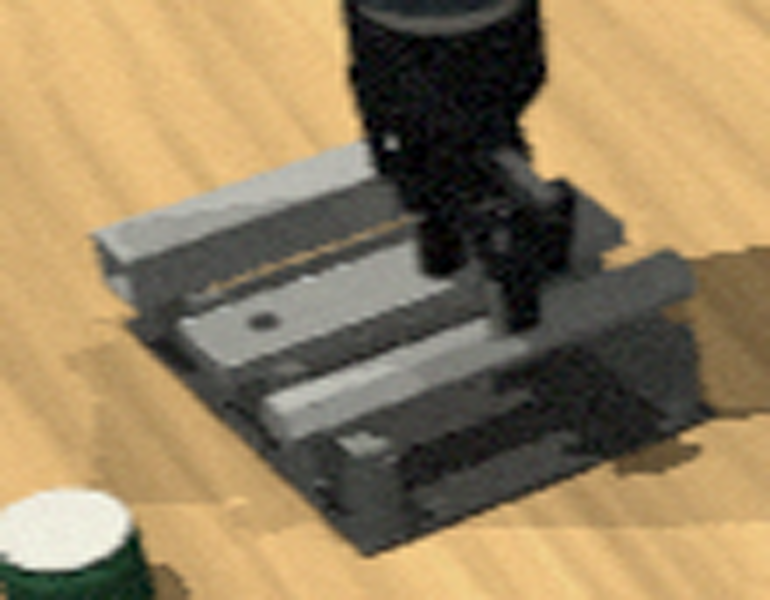

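>>> apply_moves --rows '[-0.05,-0.1,1.2,0,-0.002,0,0.2,-0.05,-0.1,2.4,0,-0.002,0,0.2,-0.05,-0.1,3.6,0,-0.002,0,0.2,-0.05,-0.1,4.5,0,-0.002,0,0.2,-0.05,-0.1,4.6,0,-0.002,0,0.2]'

```text
time_s: 29.8
eef_pos: [570.0, -188.4, 46.3]
orientation: [3.141, -0.002, -3.005]
wrist_force: [0.3, 0.3, -0.6]
width: 51.3
```

```bash
python3 go.py 571.0 -188.4 47.5 3.2776
```

```text
t 29.8 pos [ 570.01  -188.35    46.308] rpy [ 3.141 -0.002 -3.005] F [ 0.311  0.336 -0.56 ] w 51.3 q [-0.339  0.645  1.774 -0.001  0.725 -2.046]
SHIFT cm [-0.097 -0.018 -0.119] TURN [ 0.001 -0.002  0.001]
```

Slow close.

>>> apply_moves --rows '[-0.09,0,-0.1,0,-0.001,0,-0.1,-0.09,0,-0.1,0,-0.001,0,-0.28,-0.09,0,-0.1,0,-0.001,0,-0.32,-0.09,0,-0.1,0,-0.001,0,-0.35,-0.09,0,-0.1,0,-0.001,0,-0.38]'

```text
time_s: 30.3
eef_pos: [571.2, -188.2, 47.9]
orientation: [3.141, -0.001, -3.005]
wrist_force: [-0.3, 1.7, 1.9]
width: 26.5
```

>>> apply_moves --rows '[0,0,0,0,0,0,-0.41,0,0,0,0,0,0,-0.44,0,0,0,0,0,0,-0.5,0,0,0,0,0,0,-0.6]'

```text
time_s: 30.7
eef_pos: [571.2, -188.2, 48.1]
orientation: [3.141, -0.001, -3.005]
wrist_force: [-1.7, 0.9, 3.5]
width: 25.3
```

>>> apply_moves --rows '[0,0,-1.5,0,0,0,-0.6,0,0,-4,0,0,0,-0.6,0,0,-7,0,0,0,-0.6,0,0,-10,0,0,0,-0.6,-0.2,2,-11,0,0,0,-0.6]'

```text
time_s: 31.2
eef_pos: [572.6, -170.2, 162.0]
orientation: [-3.139, 0.005, -3.007]
wrist_force: [0.6, 0.9, -3.0]
width: 25.0
```

```bash
python3 go.py 514.6 218.2 160 3.3526
python3 - <<'E'
from h import *
a=read_camera("scene");a=np.clip(a.astype(float)*1.5,0,255).astype(np.uint8)
cv2.imwrite("pics/g29.png",cv2.resize(a[90:220,180:310],None,fx=6,fy=4.6,interpolation=cv2.INTER_CUBIC))
E
```

```text
t 31.2 pos [ 572.551 -170.232  162.046] rpy [-3.139  0.005 -3.007] F [ 0.569  0.89  -2.976] w 25.0 q [-0.309  0.467  1.745 -0.     0.924 -2.014]
SHIFT cm [ 0.525 39.27   0.102] TURN [-0.003  0.005 -0.076]
```

View pics/g29.png

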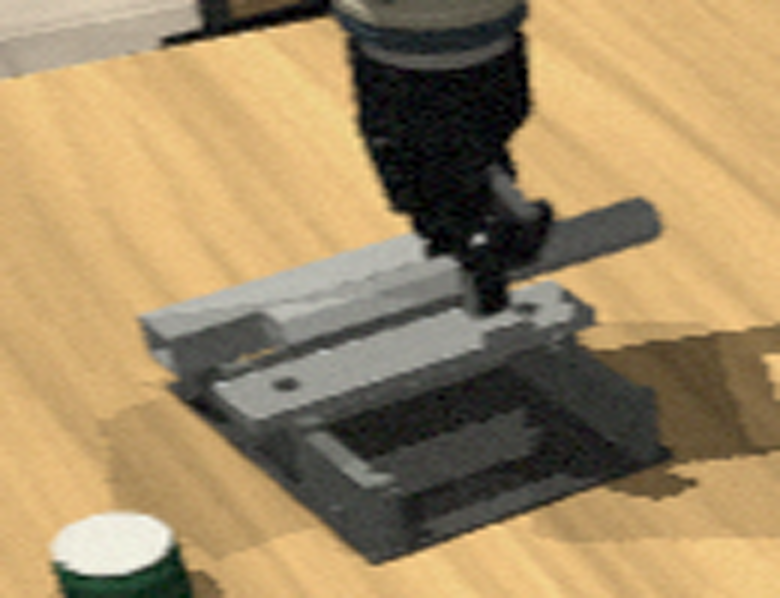

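Holds. Transfer back.

>>> apply_moves --rows '[0.05,4,0,0,0,-0.008,-0.6,0.1,8.5,0,0,0,-0.016,-0.6,0.2,13,0,0,0,-0.025,-0.6,0.25,17.5,0,0,0,-0.034,-0.6,0.3,22,0,0,0,-0.043,-0.6]'

```text
time_s: 31.75
eef_pos: [538.4, 52.4, 162.4]
orientation: [-3.141, 0.004, -2.963]
wrist_force: [1.2, -0.4, -3.5]
width: 25.2
```

```bash
python3 go.py 514.6 218.2 160 3.3526
```

```text
t 31.75 pos [538.439  52.44  162.413] rpy [-3.141  0.004 -2.963] F [ 1.167 -0.389 -3.502] w 25.2 q [ 0.075  0.393  1.87  -0.     0.875 -1.674]
SHIFT cm [-0.604 16.736  0.234] TURN [-0.001  0.004 -0.032]
```

>>> apply_moves --rows '[-0.15,4,0,0,0,-0.01,-0.6,-0.3,8.5,0,0,0,-0.016,-0.6,-0.45,13,0.5,0,0,-0.025,-0.6,-0.6,16.5,2.5,0,0,-0.032,-0.6,-0.6,16.7,5.5,0,0,-0.032,-0.6]'

```text
time_s: 32.25
eef_pos: [515.7, 222.2, 108.7]
orientation: [3.141, 0.009, -2.926]
wrist_force: [0.4, -0.5, -3.3]
width: 25.4
```

```bash
python3 go.py 514.6 218.2 60 3.3526
```

```text
t 32.25 pos [515.741 222.206 108.698] rpy [ 3.141  0.009 -2.926] F [ 0.367 -0.51  -3.272] w 25.4 q [ 0.386  0.5    1.854 -0.001  0.779 -1.399]
SHIFT cm [ 0.241 -0.371  4.868] TURN [0.001 0.009 0.004]
```

>>> apply_moves --rows '[0.2,-0.37,1,0,0.004,0.004,-0.6,0.2,-0.37,2.5,0,0.004,0.004,-0.6,0.2,-0.37,3.7,0,0.004,0.004,-0.6,0.2,-0.37,4.2,0,0.004,0.004,-0.6,0.2,-0.37,4.2,0,0.004,0.004,-0.6]'

```text
time_s: 32.75
eef_pos: [514.9, 217.5, 66.2]
orientation: [3.141, 0.004, -2.932]
wrist_force: [-0.1, 1.3, -2.6]
width: 25.4
```

```bash
python3 go.py 514.6 218.2 49 3.3526
python3 - <<'E'
from h import *
a=read_camera("scene");a=np.clip(a.astype(float)*1.5,0,255).astype(np.uint8)
cv2.imwrite("pics/g30.png",cv2.resize(a[220:330,290:430],None,fx=5.5,fy=5,interpolation=cv2.INTER_CUBIC))
E
```

```text
t 32.75 pos [514.905 217.521  66.23 ] rpy [ 3.141  0.004 -2.932] F [-0.126  1.322 -2.557] w 25.4 q [ 0.378  0.568  1.87   0.     0.7   -1.402]
SHIFT cm [0.022 0.072 1.723] TURN [ 0.001  0.004 -0.001]
```

View pics/g30.png

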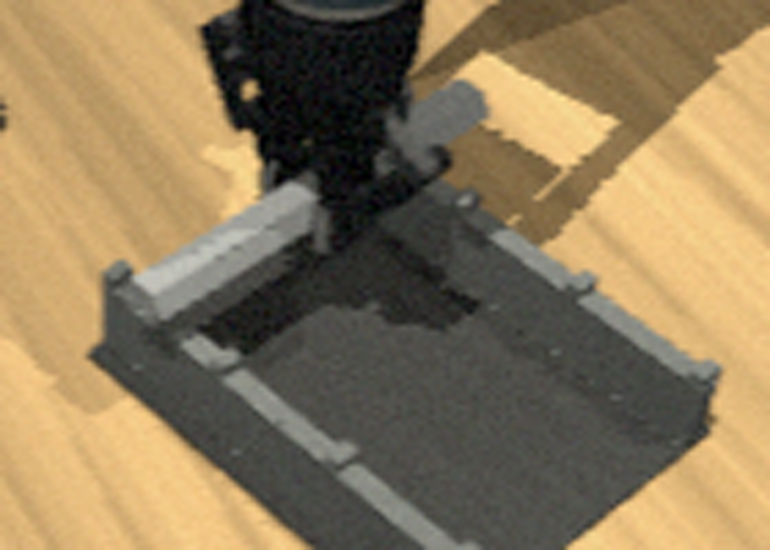

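>>> apply_moves --rows '[0.02,0.05,0.6,0,0.003,0,-0.6,0.02,0.05,1.2,0,0.003,0,-0.6,0.02,0.05,1.6,0,0.003,0,-0.6,0.02,0.05,1.75,0,0.003,0,-0.6,0.02,0.05,1.78,0,0.003,0,-0.6]'

```text
time_s: 33.3
eef_pos: [514.8, 218.2, 48.6]
orientation: [3.141, 0.001, -2.931]
wrist_force: [0.6, 0.1, -2.7]
width: 25.4
```

```bash
python3 go.py 514.6 218.2 48 3.3526
```

```text
t 33.3 pos [514.811 218.234  48.64 ] rpy [ 3.141  0.001 -2.931] F [ 0.595  0.136 -2.725] w 25.4 q [ 0.379  0.599  1.871  0.001  0.67  -1.402]
SHIFT cm [0.021 0.001 0.064] TURN [ 0.001  0.001 -0.001]
```

>>> apply_moves --rows '[0,0,0.06,0,0,0,-0.6,0,0,0.1,0,0,0,-0.6,0,0,0.12,0,0,0,-0.6]'

```text
time_s: 33.6
eef_pos: [514.9, 218.3, 48.0]
orientation: [3.141, 0.002, -2.931]
wrist_force: [-2.6, -1.9, 6.2]
width: 25.3
```

Contact; release slowly as before and compare with the first picture.

>>> apply_moves --rows '[0,0,0,0,0,0,-0.35,0,0,0,0,0,0,-0.2,0,0,0,0,0,0,0,0,0,0,0,0,0,0.2,0,0,-2,0,0,0,0.2]'

```text
time_s: 34.1
eef_pos: [513.3, 217.6, 66.3]
orientation: [3.141, -0.003, -2.931]
wrist_force: [-0.1, -0.1, 0.5]
width: 51.4
```

>>> apply_moves --rows '[0,0,-2,0,0,0,0.2,0,0,-6,0,0,0,0.3,0.1,-4,-8,0,0,0,0.4,0.3,-9,-8,0,0,0.01,0.4,0.6,-14,-8,0,0,0.02,0.4]'

```text
time_s: 34.6
eef_pos: [537.7, 78.7, 147.5]
orientation: [-3.141, 0.0, -2.95]
wrist_force: [0.4, -0.1, 0.2]
width: 59.6
```

>>> apply_moves --rows '[0.2,-5,0,0,0,0.01,0.4,0.5,-10,0,0,0,0.02,0.4,0.8,-15,0,0,0,0.03,0.4,1.1,-20,0,0,0,0.04,0.4,1.3,-24,0,0,0,0.05,0.4]'

```text
time_s: 35.1
eef_pos: [570.7, -162.1, 147.6]
orientation: [-3.141, 0.001, -3.001]
wrist_force: [0.9, 0.8, 0.2]
width: 59.7
```

```bash
python3 go.py 578.5 -256.6 120 3.279
cat > hexline.py <<'E'
from h import *
import sys
def lines(f):
    a=cv2.imread(f).astype(float).mean(2); L=[];Rr=[]
    for r in range(212,280):
        u=np.arange(int(253+(r-224)*0.25-3),int(253+(r-224)*0.25+19)); v=a[r][u]
        i=np.where((v[:-1]<91)&(v[1:]>=91))[0]; j=np.where((v[:-1]>=91)&(v[1:]<91))[0]
        if len(i) and len(j):
            i=i[0];j=j[-1]
            L.append((u[i]+(91-v[i])/(v[i+1]-v[i]),r)); Rr.append((u[j]+(91-v[j])/(v[j+1]-v[j]),r))
    for n,P in(("L",L),("R",Rr)):
        W=back("top",P,80); p=np.polyfit(W[:,0],W[:,1],1); print(f,n,len(P),"yaw",np.arctan(p[0]),"y at 514.5",np.polyval(p,514.5))
if __name__=="__main__":
    b=read_camera("top"); cv2.imwrite("pics/top4.png",b); cv2.imwrite("pics/scene4.png",read_camera("scene"))
    for f in("pics/top0.png","pics/top1.png","pics/top4.png"): lines(f)
    z=[cv2.resize(np.clip(1.5*cv2.imread(f)[190:310,225:310].astype(float),0,255).astype(np.uint8),None,fx=4.5,fy=4.8,interpolation=cv2.INTER_CUBIC) for f in("pics/top0.png","pics/top4.png")]
    cv2.imwrite("pics/g31.png",np.hstack(z))
E
python3 hexline.py
```

```text
t 35.1 pos [ 570.74  -162.087  147.581] rpy [-3.141  0.001 -3.001] F [0.874 0.75  0.214] w 59.7 q [-0.297  0.483  1.759 -0.     0.898 -2.008]
SHIFT cm [ 0.556 -9.465  2.762] TURN [-0.     0.001  0.003]
pics/top0.png L 68 yaw 0.211144166176013 y at 514.5 225.0887939237419
pics/top0.png R 68 yaw 0.2102154059324478 y at 514.5 211.0326872655399
pics/top1.png L 68 yaw 0.21100052203663866 y at 514.5 225.43794682076359
pics/top1.png R 68 yaw 0.21113261277712866 y at 514.5 210.7601739245299
pics/top4.png L 68 yaw 0.21192400366307573 y at 514.5 224.9854792363771
pics/top4.png R 68 yaw 0.21211951705622092 y at 514.5 210.48186549212247
```

View pics/g31.png

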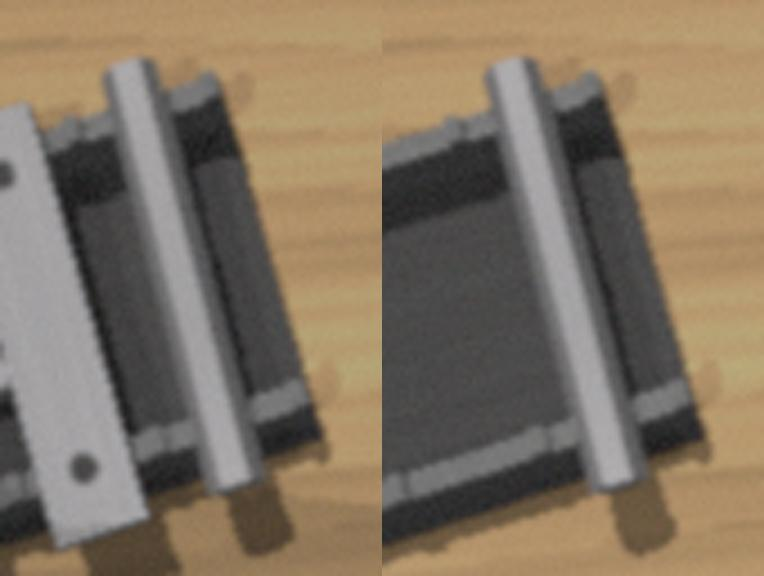

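>>> apply_moves --rows '[0.2,-4,0,0,0,0,0.4,0.45,-8,0.5,0,0,0.003,0.4,0.55,-9.4,2.5,0,0,0.003,0.4,0.55,-9.4,4.5,0,0,0.003,0.4,0.55,-9.4,4.5,0,0,0.003,0.4]'

```text
time_s: 35.7
eef_pos: [577.0, -257.4, 100.1]
orientation: [3.14, -0.003, -3.008]
wrist_force: [-0.5, 0.5, 0.1]
width: 59.7
```

```bash
python3 go.py 578.5 -256.6 43.8 3.279
```

```text
t 35.7 pos [ 576.982 -257.43   100.084] rpy [ 3.14  -0.003 -3.008] F [-0.512  0.461  0.053] w 59.7 q [-0.438  0.599  1.687 -0.001  0.858 -2.142]
SHIFT cm [-0.176  0.055  5.628] TURN [ 0.001 -0.003 -0.004]
```

>>> apply_moves --rows '[-0.15,0.05,1.5,0,-0.002,-0.004,0.4,-0.15,0.05,3,0,-0.002,-0.004,0.4,-0.15,0.05,4.5,0,-0.002,-0.004,0.4,-0.15,0.05,5.5,0,-0.002,-0.004,0.4,-0.15,0.05,5.6,0,-0.002,-0.004,0.4]'

```text
time_s: 36.2
eef_pos: [577.3, -256.0, 42.3]
orientation: [3.139, -0.003, -3.004]
wrist_force: [0.6, -0.3, 0.1]
width: 60.0
```

```bash
python3 go.py 578.5 -256.6 43.8 3.279
python3 - <<'E'
from h import *
a=read_camera("scene");a=np.clip(a.astype(float)*1.5,0,255).astype(np.uint8)
cv2.imwrite("pics/g32.png",cv2.resize(a[110:220,180:310],None,fx=6,fy=5,interpolation=cv2.INTER_CUBIC))
E
```

```text
t 36.2 pos [ 577.301 -255.972   42.251] rpy [ 3.139 -0.003 -3.004] F [ 0.551 -0.323  0.098] w 60.0 q [-0.437  0.684  1.7    0.001  0.761 -2.146]
SHIFT cm [-0.11  -0.078 -0.155] TURN [ 0.003 -0.003  0.   ]
```

View pics/g32.png

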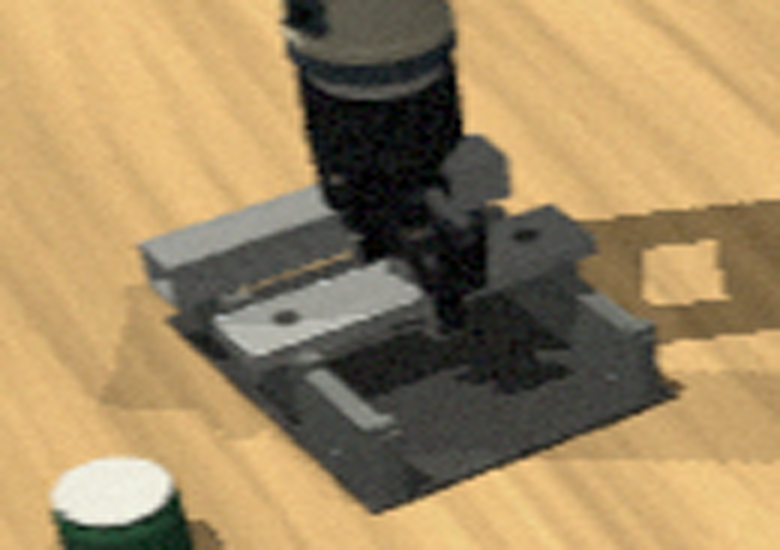

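Positioned; settle, close and lift.

>>> apply_moves --rows '[-0.1,-0.08,-0.15,0.002,-0.002,0,0.4,-0.1,-0.08,-0.15,0.002,-0.002,0,0.2,-0.1,-0.08,-0.15,0.002,-0.002,0,-0.3,-0.1,-0.08,-0.15,0.002,-0.002,0,-0.3,-0.1,-0.08,-0.15,0.002,-0.002,0,-0.3]'

```text
time_s: 36.75
eef_pos: [579.5, -257.2, 45.6]
orientation: [-3.141, 0.001, -3.004]
wrist_force: [-0.4, 0.3, 6.0]
width: 42.6
```

>>> apply_moves --rows '[0,0,-1.5,0,0,0,-0.3,0,0,-4,0,0,0,-0.3,0,0,-7,0,0,0,-0.3,0,0,-10,0,0,0,-0.3,0,2,-12,0,0,0,-0.3]'

```text
time_s: 37.25
eef_pos: [577.6, -239.2, 168.6]
orientation: [-3.138, 0.004, -3.006]
wrist_force: [0.4, 0.8, -3.6]
width: 43.0
```

```bash
python3 go.py 499 284.8 165 3.389
```

```text
t 37.25 pos [ 577.604 -239.204  168.567] rpy [-3.138  0.004 -3.006] F [ 0.357  0.832 -3.561] w 43.0 q [-0.411  0.495  1.677 -0.001  0.964 -2.117]
SHIFT cm [ 0.707 52.983  0.179] TURN [-0.004  0.004 -0.112]
```

>>> apply_moves --rows '[0.05,4,0,0,0,-0.01,-0.3,0.1,8.5,0,0,0,-0.02,-0.3,0.2,13,0,0,0,-0.03,-0.3,0.25,18,0,0,0,-0.04,-0.3,0.3,23,0,0,0,-0.05,-0.3]'

```text
time_s: 37.75
eef_pos: [542.7, -10.2, 168.5]
orientation: [-3.138, 0.005, -2.956]
wrist_force: [1.5, 0.7, -4.3]
width: 42.6
```

```bash
python3 go.py 499.8 285 165 3.389
```

```text
t 37.75 pos [542.679 -10.159 168.475] rpy [-3.138  0.005 -2.956] F [ 1.543  0.746 -4.331] w 42.6 q [-0.039  0.386  1.863 -0.003  0.887 -1.793]
SHIFT cm [-1.22  29.802  0.248] TURN [-0.004  0.004 -0.062]
```

>>> apply_moves --rows '[-0.2,5,0,0,0,-0.01,-0.3,-0.4,10,0,0,0,-0.02,-0.3,-0.6,15,0,0,0,-0.03,-0.3,-0.8,20,0,0,0,-0.04,-0.3,-1,25,0,0,0,-0.05,-0.3]'

```text
time_s: 38.25
eef_pos: [505.8, 237.3, 168.3]
orientation: [-3.138, 0.004, -2.906]
wrist_force: [1.9, 0.3, -4.5]
width: 42.9
```

```bash
python3 go.py 499.8 285 100 3.389
```

```text
t 38.25 pos [505.817 237.315 168.312] rpy [-3.138  0.004 -2.906] F [ 1.866  0.29  -4.534] w 42.9 q [ 0.42   0.408  1.827 -0.006  0.903 -1.383]
SHIFT cm [-0.498  4.804  6.815] TURN [-0.004  0.004 -0.012]
```

>>> apply_moves --rows '[-0.4,3.5,0,-0.002,0,-0.012,-0.3,-0.5,4.8,1,-0.003,0.002,-0.012,-0.3,-0.5,4.8,4,-0.003,0.002,-0.012,-0.3,-0.5,4.8,6.8,-0.003,0.002,-0.012,-0.3,-0.5,4.8,6.8,-0.003,0.002,-0.012,-0.3]'

```text
time_s: 38.75
eef_pos: [496.9, 283.0, 96.8]
orientation: [-3.139, -0.005, -2.894]
wrist_force: [-1.2, -1.2, -3.6]
width: 42.7
```

```bash
python3 go.py 499.8 285 60 3.389
```

```text
t 38.75 pos [496.93  282.991  96.779] rpy [-3.139 -0.005 -2.894] F [-1.157 -1.246 -3.573] w 42.7 q [ 0.498  0.535  1.825 -0.002  0.787 -1.319]
SHIFT cm [-0.347  0.136  3.676] TURN [-0.003 -0.005  0.   ]
```

>>> apply_moves --rows '[-0.3,0.13,1.2,-0.003,-0.004,0,-0.3,-0.3,0.13,2.4,-0.003,-0.004,0,-0.3,-0.3,0.13,3.5,-0.003,-0.004,0,-0.3,-0.3,0.13,4,-0.003,-0.004,0,-0.3,-0.3,0.13,4,-0.003,-0.004,0,-0.3]'

```text
time_s: 39.25
eef_pos: [499.0, 284.5, 56.1]
orientation: [-3.141, -0.002, -2.894]
wrist_force: [0.0, 0.3, -3.0]
width: 42.9
```

```bash
python3 go.py 499.8 285 47 3.389
```

```text
t 39.25 pos [499.028 284.529  56.11 ] rpy [-3.141 -0.002 -2.894] F [ 0.047  0.308 -3.012] w 42.9 q [ 0.497  0.603  1.832  0.     0.709 -1.321]
SHIFT cm [-0.089  0.027  0.911] TURN [-0.    -0.002 -0.   ]
```

>>> apply_moves --rows '[-0.08,0.03,0.4,0,-0.002,0,-0.3,-0.08,0.03,0.8,0,-0.002,0,-0.3,-0.08,0.03,0.95,0,-0.002,0,-0.3,-0.08,0.03,1.05,0,-0.002,0,-0.3]'

```text
time_s: 39.65
eef_pos: [499.7, 285.0, 45.6]
orientation: [-3.141, -0.0, -2.894]
wrist_force: [-2.0, -1.0, 9.0]
width: 42.5
```

```bash
python3 go.py 499.8 285 45 3.389
```

```text
t 39.65 pos [499.684 285.023  45.569] rpy [-3.141 -0.    -2.894] F [-1.985 -1.008  8.952] w 42.5 q [ 0.498  0.621  1.833 -0.     0.688 -1.32 ]
SHIFT cm [-0.011 -0.005  0.057] TURN [-0. -0. -0.]
```

Seated; release. Then go toward the tube (opening 50).

>>> apply_moves --rows '[0,0,0,0,0,0,0.1,0,0,0,0,0,0,0.25,0,0,0,0,0,0,0.35,0,0,-2,0,0,0,0.35,0,0,-5,0,0,0,0.35]'

```text
time_s: 40.15
eef_pos: [498.6, 284.4, 94.8]
orientation: [-3.14, -0.004, -2.894]
wrist_force: [0.8, 0.7, 0.6]
width: 57.9
```

>>> apply_moves --rows '[0,0,-3,0,0,0,0.3,0,-2,-7,0,0,0,0.2,0.4,-7,-7,0,0,0.01,0.2,0.8,-12,-7,0,0,0.02,0.2,1.3,-17,-7,0,0,0.03,0.2]'

```text
time_s: 40.65
eef_pos: [528.2, 115.8, 166.0]
orientation: [-3.14, -0.002, -2.923]
wrist_force: [0.2, -0.0, 0.8]
width: 51.3
```

>>> apply_moves --rows '[0.4,-5,0,0,0,0.01,0.2,0.8,-10,0,0,0,0.02,0.2,1.2,-15,0,0,0,0.03,0.2,1.6,-20,0,0,0,0.04,0.2,2,-25,0,0,0,0.05,0.2]'

```text
time_s: 41.15
eef_pos: [562.7, -132.6, 166.9]
orientation: [-3.14, -0.001, -2.974]
wrist_force: [1.6, 0.3, 0.0]
width: 50.9
```

```bash
python3 go.py 590.5 -326.9 110 3.279
python3 - <<'E'
from h import *
cv2.imwrite("pics/top5.png",read_camera("top"))
z=[cv2.resize(np.clip(1.5*cv2.imread(f)[190:310,195:280].astype(float),0,255).astype(np.uint8),None,fx=4.5,fy=4.8,interpolation=cv2.INTER_CUBIC) for f in("pics/top0.png","pics/top5.png")]
cv2.imwrite("pics/g33.png",np.hstack(z))
E
```

```text
t 41.15 pos [ 562.696 -132.577  166.933] rpy [-3.14  -0.001 -2.974] F [1.64  0.297 0.049] w 50.9 q [-0.251  0.437  1.782 -0.002  0.922 -1.988]
SHIFT cm [  0.497 -19.613   5.73 ] TURN [-0.002 -0.001  0.03 ]
```

View pics/g33.png

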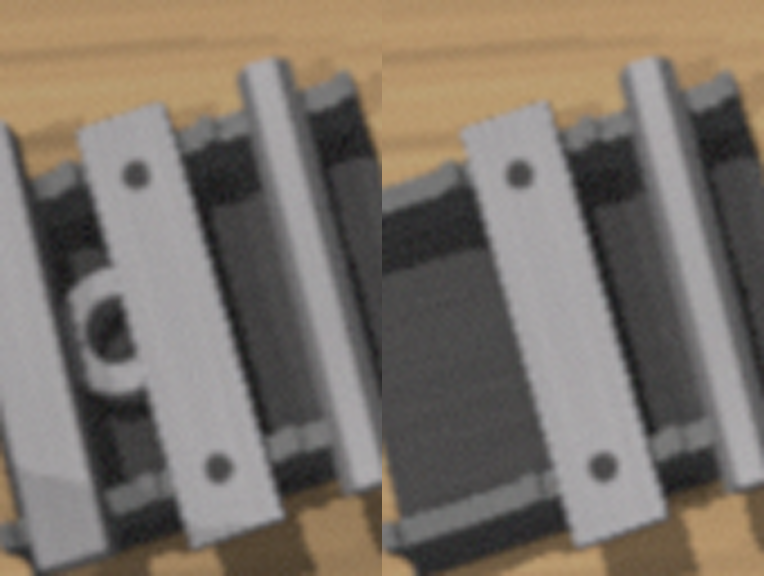

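>>> apply_moves --rows '[0.15,-5,0,0,0,0.008,0.2,0.3,-10,0,0,0,0.016,0.2,0.4,-15,1,0,0,0.025,0.2,0.5,-19.5,3,0,0,0.03,0.2,0.5,-19.6,5.5,0,0,0.03,0.2]'

```text
time_s: 41.7
eef_pos: [593.4, -339.7, 115.2]
orientation: [-3.131, 0.007, -3.011]
wrist_force: [0.5, 0.1, 0.5]
width: 51.1
```

```bash
python3 go.py 590.5 -326.9 60 3.279
```

```text
t 41.7 pos [ 593.428 -339.725  115.223] rpy [-3.131  0.007 -3.011] F [0.493 0.134 0.511] w 51.1 q [-0.535  0.636  1.567 -0.005  0.927 -2.234]
SHIFT cm [0.161 1.37  5.507] TURN [-0.011  0.007 -0.007]
```

>>> apply_moves --rows '[0.15,1.3,0.5,-0.006,0.004,-0.004,0.2,0.15,1.3,1.5,-0.006,0.004,-0.004,0.2,0.15,1.3,1.5,-0.006,0.004,-0.004,0.2]'

```text
time_s: 42.0
eef_pos: [590.0, -325.6, 99.5]
orientation: [-3.138, 0.002, -3.006]
wrist_force: [0.5, 0.0, -0.8]
width: 51.2
```

```bash
python3 go.py 590.5 -326.9 50.2 3.279
```

```text
t 42.0 pos [ 589.969 -325.614   99.509] rpy [-3.138  0.002 -3.006] F [ 0.501  0.01  -0.802] w 51.2 q [-0.521  0.648  1.59  -0.003  0.9   -2.226]
SHIFT cm [-0.028 -0.116  4.931] TURN [-0.004  0.002 -0.001]
```

>>> apply_moves --rows '[-0.03,-0.11,1.2,-0.004,0.002,-0.001,0.2,-0.03,-0.11,2.5,-0.004,0.002,-0.001,0.2,-0.03,-0.11,3.8,-0.004,0.002,-0.001,0.2,-0.03,-0.11,4.7,-0.004,0.002,-0.001,0.2,-0.03,-0.11,4.7,-0.004,0.002,-0.001,0.2]'

```text
time_s: 42.5
eef_pos: [589.4, -326.1, 50.4]
orientation: [3.139, -0.003, -3.005]
wrist_force: [-0.3, 0.5, -0.3]
width: 51.1
```

```bash
python3 go.py 590.5 -326.9 50.2 3.279
python3 - <<'E'
from h import *
a=read_camera("scene");a=np.clip(a.astype(float)*1.5,0,255).astype(np.uint8)
cv2.imwrite("pics/g34.png",cv2.resize(a[110:220,180:310],None,fx=6,fy=5,interpolation=cv2.INTER_CUBIC))
E
```

```text
t 42.5 pos [ 589.382 -326.072   50.442] rpy [ 3.139 -0.003 -3.005] F [-0.296  0.478 -0.26 ] w 51.1 q [-0.523  0.717  1.597 -0.     0.831 -2.231]
SHIFT cm [-0.099 -0.097  0.024] TURN [ 0.002 -0.003 -0.   ]
```

View pics/g34.png

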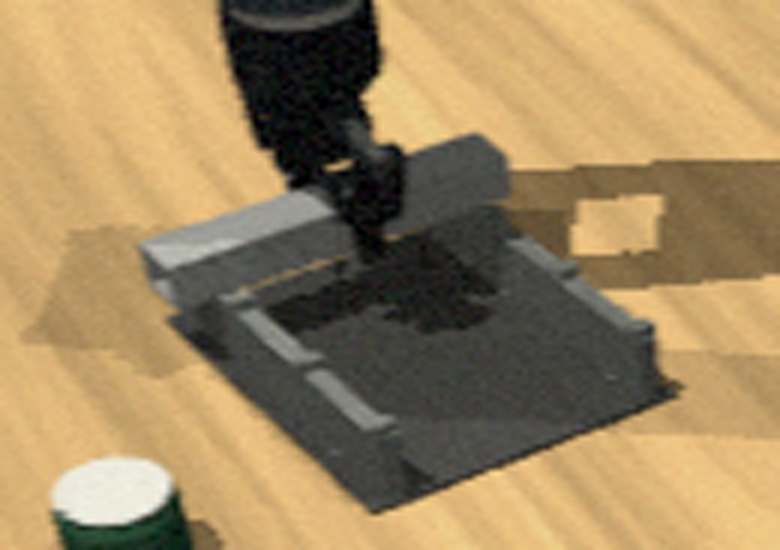

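>>> apply_moves --rows '[-0.08,-0.09,0,0.002,-0.002,0,0.2,-0.08,-0.09,0,0.002,-0.002,0,0,-0.08,-0.09,0,0.002,-0.002,0,-0.6,-0.08,-0.09,0,0.002,-0.002,0,-0.6,-0.08,-0.09,0,0.002,-0.002,0,-0.6]'

```text
time_s: 43.05
eef_pos: [591.2, -327.4, 52.1]
orientation: [-3.14, 0.001, -3.005]
wrist_force: [-0.9, 0.6, 3.7]
width: 31.3
```

>>> apply_moves --rows '[0,0,-1.5,0,0,0,-0.6,0,0,-4,0,0,0,-0.6,0,0,-7,0,0,0,-0.6,0,0,-10,0,0,0,-0.6,0,2,-11.5,0,0,0,-0.6]'

```text
time_s: 43.55
eef_pos: [589.6, -309.8, 170.4]
orientation: [-3.137, 0.005, -3.006]
wrist_force: [0.2, -0.8, -5.1]
width: 31.4
```

```bash
python3 go.py 490.5 353.9 165 3.351
```

```text
t 43.55 pos [ 589.565 -309.762  170.448] rpy [-3.137  0.005 -3.006] F [ 0.226 -0.75  -5.144] w 31.4 q [-0.501  0.547  1.58  -0.001  1.008 -2.206]
SHIFT cm [ 0.872 67.098  0.223] TURN [-0.005  0.004 -0.074]
```

>>> apply_moves --rows '[0,4,0,0,0,-0.004,-0.6,0.1,8.5,0,0,0,-0.009,-0.6,0.15,13,0,0,0,-0.014,-0.6,0.2,18,0,0,0,-0.02,-0.6,0.3,23,0,0,0,-0.025,-0.6]'

```text
time_s: 44.05
eef_pos: [554.5, -80.7, 169.6]
orientation: [-3.137, 0.004, -2.982]
wrist_force: [1.5, 0.1, -5.1]
width: 31.6
```

```bash
python3 go.py 491 354 165 3.351
```

```text
t 44.05 pos [554.502 -80.692 169.635] rpy [-3.137  0.004 -2.982] F [ 1.497  0.107 -5.109] w 31.6 q [-0.164  0.408  1.824 -0.004  0.905 -1.892]
SHIFT cm [-0.645 43.927  0.26 ] TURN [-0.005  0.004 -0.05 ]
```

>>> apply_moves --rows '[-0.1,5,0,0,0,-0.006,-0.6,-0.15,10,0,0,0,-0.012,-0.6,-0.25,15,0,0,0,-0.018,-0.6,-0.3,20,0,0,0,-0.024,-0.6,-0.35,25,0,0,0,-0.03,-0.6]'

```text
time_s: 44.55
eef_pos: [517.4, 166.7, 168.9]
orientation: [-3.137, 0.004, -2.952]
wrist_force: [1.1, -0.6, -4.8]
width: 31.8
```

```bash
python3 go.py 491 354 165 3.351
```

```text
t 44.55 pos [517.438 166.68  168.888] rpy [-3.137  0.004 -2.952] F [ 1.077 -0.591 -4.753] w 31.8 q [ 0.293  0.388  1.859 -0.007  0.892 -1.464]
SHIFT cm [-0.938 18.896  0.298] TURN [-0.005  0.003 -0.02 ]
```

>>> apply_moves --rows '[-0.25,5,0,0,0,-0.006,-0.6,-0.5,10,0,0,0,-0.012,-0.6,-0.75,15,0,0,0,-0.018,-0.6,-0.94,18.9,0.3,-0.004,0.002,-0.02,-0.6,-0.94,18.9,2,-0.004,0.002,-0.02,-0.6]'

```text
time_s: 45.05
eef_pos: [491.5, 359.8, 150.2]
orientation: [3.139, 0.007, -2.927]
wrist_force: [-0.2, -1.0, -5.4]
width: 31.0
```

```bash
python3 go.py 491 354 100 3.351
```

```text
t 45.05 pos [491.517 359.835 150.155] rpy [ 3.139  0.007 -2.927] F [-0.151 -0.983 -5.395] w 31.0 q [ 0.613  0.497  1.726 -0.     0.911 -1.172]
SHIFT cm [ 0.209 -0.572  5.013] TURN [0.003 0.007 0.005]
```

>>> apply_moves --rows '[0.2,-0.5,1,0.001,0.003,0.004,-0.6,0.2,-0.5,3,0.001,0.003,0.004,-0.6,0.2,-0.5,5,0.001,0.003,0.004,-0.6,0.2,-0.5,7,0.001,0.003,0.004,-0.6,0.2,-0.5,7,0.001,0.003,0.004,-0.6]'

```text
time_s: 45.55
eef_pos: [489.1, 352.2, 77.6]
orientation: [-3.141, -0.002, -2.933]
wrist_force: [-0.2, -0.6, -4.7]
width: 31.4
```

```bash
python3 go.py 491 354 60 3.351
```

```text
t 45.55 pos [489.119 352.249  77.586] rpy [-3.141 -0.002 -2.933] F [-0.218 -0.565 -4.733] w 31.4 q [ 0.604  0.598  1.763 -0.     0.783 -1.175]
SHIFT cm [-0.224  0.134  1.758] TURN [-0.001 -0.002 -0.   ]
```

>>> apply_moves --rows '[-0.2,0.12,0.6,0,-0.002,0,-0.6,-0.2,0.12,1.2,0,-0.002,0,-0.6,-0.2,0.12,1.8,0,-0.002,0,-0.6,-0.2,0.12,2,0,-0.002,0,-0.6,-0.2,0.12,2,0,-0.002,0,-0.6]'

```text
time_s: 46.05
eef_pos: [490.7, 353.8, 57.5]
orientation: [-3.14, -0.0, -2.932]
wrist_force: [0.7, 0.5, -5.2]
width: 31.3
```

```bash
python3 go.py 491 354 52 3.351
```

```text
t 46.05 pos [490.684 353.772  57.461] rpy [-3.14  -0.    -2.932] F [ 0.692  0.517 -5.176] w 31.3 q [ 0.605  0.631  1.763 -0.001  0.748 -1.173]
SHIFT cm [-0.036  0.016  0.546] TURN [-0.001 -0.    -0.   ]
```

>>> apply_moves --rows '[-0.03,0.01,0.25,0,0,0,-0.6,-0.03,0.01,0.45,0,0,0,-0.6,-0.03,0.01,0.55,0,0,0,-0.6,-0.03,0.01,0.62,0,0,0,-0.6]'

```text
time_s: 46.45
eef_pos: [491.0, 354.0, 52.1]
orientation: [-3.14, -0.0, -2.932]
wrist_force: [-4.3, -2.9, 9.9]
width: 31.4
```

```bash
python3 go.py 491 354 52 3.351
```

```text
t 46.45 pos [490.983 353.987  52.054] rpy [-3.14  -0.    -2.932] F [-4.253 -2.876  9.903] w 31.4 q [ 0.605  0.64   1.763 -0.001  0.739 -1.173]
SHIFT cm [-0.002  0.001  0.005] TURN [-0.001 -0.    -0.   ]
```

Seated; release, retreat upward and toward +y (free side).

>>> apply_moves --rows '[0,0,0,0,0,0,-0.05,0,0,0,0,0,0,0.15,0,0,0,0,0,0,0.2,0,0,-2,0,0,0,0.2,0,0,-5,0,0,0,0.2]'

```text
time_s: 46.95
eef_pos: [489.9, 353.3, 101.0]
orientation: [-3.139, -0.004, -2.933]
wrist_force: [1.2, 0.1, -0.5]
width: 50.9
```

>>> apply_moves --rows '[0,0,-4,0,0,0,0.2,1,2,-9,0,0,0,0.2,4,6,-12,0,0,0,0.2,7,10,-12,0,0,0,0.2,10,14,-12,0,0,0,0.2]'

```text
time_s: 47.45
eef_pos: [371.1, 464.5, 223.1]
orientation: [3.141, -0.0, -2.934]
wrist_force: [-0.2, 0.3, -0.6]
width: 51.2
```

>>> apply_moves --rows '[3,4,0,0,0,0,0.2,6,8,0,0,0,0,0.2,8,10,0,0,0,0,0.2,8,10,0,0,0,0,0.2,8,10,0,0,0,0,0.2]'

```text
time_s: 47.95
eef_pos: [271.8, 546.1, 223.1]
orientation: [-3.142, -0.0, -2.932]
wrist_force: [1.1, 0.1, -0.2]
width: 51.0
```

```bash
python3 go.py 490 354 150 3.351; python3 hexline.py
python3 - <<'E'
from h import *
cv2.imwrite("pics/top6.png",read_camera("top"));cv2.imwrite("pics/scene6.png",read_camera("scene"))
z=[cv2.resize(np.clip(1.5*cv2.imread(f)[190:310,170:300].astype(float),0,255).astype(np.uint8),None,fx=3.0,fy=4.8,interpolation=cv2.INTER_CUBIC) for f in("pics/top0.png","pics/top6.png")]
cv2.imwrite("pics/g35.png",np.hstack(z))
E
```

```text
t 47.95 pos [271.755 546.059 223.11 ] rpy [-3.142 -0.    -2.932] F [ 1.118  0.063 -0.197] w 51.0 q [ 1.09   0.41   1.671  0.     1.06  -0.691]
SHIFT cm [-17.353 -23.325   7.311] TURN [-0. -0.  0.]
pics/top0.png L 68 yaw 0.211144166176013 y at 514.5 225.0887939237419
pics/top0.png R 68 yaw 0.2102154059324478 y at 514.5 211.0326872655399
pics/top1.png L 68 yaw 0.21100052203663866 y at 514.5 225.43794682076359
pics/top1.png R 68 yaw 0.21113261277712866 y at 514.5 210.7601739245299
pics/top4.png L 68 yaw 0.21168530852165937 y at 514.5 224.7600531104278
pics/top4.png R 68 yaw 0.2121797154828285 y at 514.5 210.6964845543672
```

View pics/g35.png

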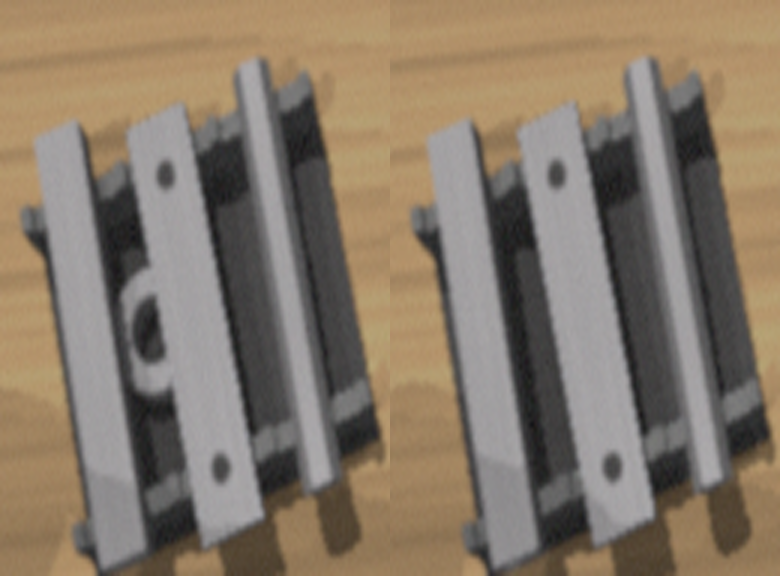

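View pics/scene6.png

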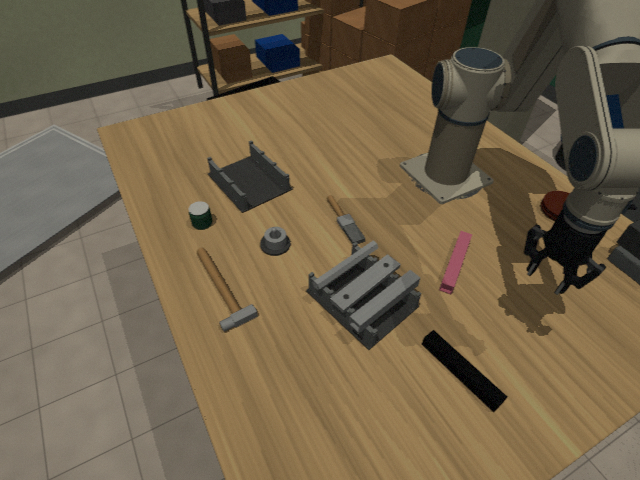

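View pics/top6.png

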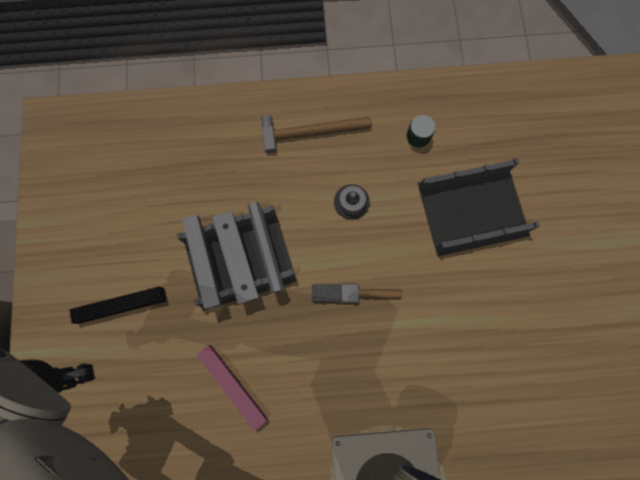

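Run:
```python
from h import *
A=cv2.imread("pics/top0.png").astype(np.float32).mean(2);B=cv2.imread("pics/top6.png").astype(np.float32).mean(2)
from scipy.optimize import least_squares
# per-bar align using ECC euclidean on masked regions
def m(corn): 
    k=np.zeros(A.shape,np.uint8); cv2.fillConvexPoly(k,np.round(corn).astype(np.int32),255); return cv2.dilate(k,np.ones((5,5),np.uint8))
def corners(q,w,z): 
    c,s=np.cos(q[2]),np.sin(q[2]); return proj("top",[[q[0]+c*a-s*b,q[1]+s*a+c*b,z] for a,b in((100,w),(100,-w),(-100,-w),(-100,w))])
for n,q,w,z in(("tube",(490.3,353.5,.207),16,88),("flat",(498.2,284.3,.245),22,70),("hex",(514.2,217.9,.21),10,76)):
    W=np.eye(2,3,dtype=np.float32)
    cc,W=cv2.findTransformECC(A,B,W,cv2.MOTION_EUCLIDEAN,(3,200,1e-7),m(corners(q,w,z)),3)
    p=proj("top",[[q[0],q[1],z]])[0]; p2=W@np.array([p[0],p[1],1]); X=back("top",[p,p2],z)
    print(n,round(cc,4),"dpx",p2-p,"dmm",(X[1]-X[0])[:2],"drot",np.arctan2(W[1,0],W[0,0]))
```

```text
tube 0.9919 dpx [ 0.90725673 -0.22388698] dmm [ 0.32302756 -1.9152918 ] drot 0.0010522888
flat 0.9621 dpx [ 0.67887414 -0.16072503] dmm [ 0.23187798 -1.46504799] drot -0.0019533285
hex 0.9991 dpx [ 0.0510703 -0.2500389] dmm [ 0.53575468 -0.13958601] drot -0.00050576584
```

Run:
```python
from workcell import *
print(get_state()["time_s"]); print(job.close_job())
```

```text
48.15
the job is handed in; nothing more can be done
None
```

I moved the three bars onto the side rack, one to a slot, set the collar flat over the post, and put each bar back in its own slot on the job rack. I handed the job in at about 48 s of the 144 s limit.

**Last checks, overhead picture before against after:**

| Bar | Shift from start | Turn |
|---|---|---|
| Hex bar | about 0.5 mm | under 0.002 rad |
| Flat bar | about 1.5 mm | about 0.002 rad |
| Square tube | about 2 mm | about 0.001 rad |

- **Collar:** it sits level on the foot with the pin through its bore.
- **Left alone:** the tin, hammer, brush and the black and pink look-alikes are where they were, judging by eye from the pictures.
- **Forces:** the highest wrist force reported at the end of any move was about 11 N, well under the limit.

**What went less well or disagreed:**
- **Hex bar:** it rolled about 20° in the gripper on both pick-ups. It settled back onto a flat each time it was set down.
- **Camera disagreement:** the two cameras differed by about 2–5 mm in y. I trusted the overhead one because it matched the arm's own position where I set the bars down.
- **Tube and flat bar:** I shifted their return positions by about 1 mm on the strength of the camera fit. The comparison suggests that was the wrong way and accounts for most of their shift. I left it rather than disturb the bars again.

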